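Load and lock the curing press

TASK

Lever the curing press's lid open with the blade tool in its pry notch, and stack every stone slab that is there squarely in the pocket, then the pressure plate on top of them, rib up. Then shut the lid fully and push the lock pin fully home through all three lock eyes. Leave the blade tool lying flat on its pad and everything else on the bench where it was.

Things in the scene. Friction and masses are not known exactly. Their poses are not given: they have to be found in the camera images.
- press: the curing press: grey steel box fixed to the bench, 120 (x) x 152 (y) x 88 mm high, walls 6 mm, aluminium lid. Origin: centre of its underside; its front (-x) has the pry notch and lock eyes; z up. Inside, 108 x 140 mm. Four corner guides (tops 64 mm above the bench) form the pocket, 76 (x) x 56 (y) mm; they leave |x| < 28 mm of its long sides open for fingers, 42 mm of room outside.
- lid (a joint): lid angle, rad: 0 shut, 1.9 wide open; hinged along the press's y on the top of the far (+x) wall. Lid 8 mm thick, 152 mm wide (y), 0.15 kg; shut, its underside is 88 mm above the bench; its front edge is 124 mm from the hinge line, 4 mm ahead of the front wall. Stiff hinge (0.16 N m): stays where it is left; about 2.5 N at the edge lifts it, 1 to 2 N shuts it.
- lid_hinge (a point): middle of the lid's hinge line (fixed; 60 mm to +x of the press's origin, 88 mm above the bench).
- lid_edge (a point): point on the underside of the lid's front edge above the pry notch (moves with the lid; 124 mm from the hinge line, 33 mm to +y of the lid's middle).
- notch (a point): middle of the pry notch, in the outer face of the front wall under the lid's edge: 54 mm wide (y), 12 mm high, from the sill 76 mm to the lid's underside 88 mm above the bench. This point is 82 mm up, 60 mm to -x and 33 mm to +y of the press's origin; axes as the press's.
- pocket (a point): middle of the pocket's floor, 20 mm above the bench, at the press's centre. Axes as the press's.
- lock_axis (a point): mouth of the outer lock eye, on the eyes' axis: 70 mm above the bench, 75 mm to -x, 72 mm to -y of the press's origin; axes as the press's. Three eyes, square frames 28 mm outside with a 15 mm square hole, lie along +y from here: 0-8 mm (on the wall), 22-32 mm (on the lid; in line when it is shut), 46-54 mm (wall). The pin goes in here, towards +y.
- blade: the thin blade tool (scraper): wooden handle 110 long x 22 wide x 20 mm high, origin at the centre of its underside, x towards the blade; steel blade 3 mm thick, 28 mm wide, from x = 55 to 155 mm, its middle 10 mm above the underside. 0.12 kg, balances about 13 mm ahead of the origin. Starts flat on its pad.
- blade_tip (a point): middle of the blade's free end, x = 155 mm, z = 10 mm of the blade tool.
- pad: the black rubber tool pad, 260 (its x) x 110 (y) x 3 mm, fixed to the bench; origin at the centre of its underside.
- pin: the lock pin: black square handle 24 x 24 mm, from x = -56 mm to 0, and a round-ended steel rod 10 mm thick from x = 0 to 75 mm on the handle's axis, 12 mm above its underside. Origin under the handle's front end, x towards the tip. 0.09 kg; lies on its handle, rod level. Fully home, the handle meets the outer eye and the tip is 21 mm past the last eye.
- pin_tip (a point): the rod's round tip, x = 75 mm, z = 12 mm of the lock pin.
- plate: the pressure plate: bright steel, 70 (x) x 50 (y) x 8 mm, with a grip rib 44 (x) x 16 (y) x 18 mm high in the middle of its top (26 mm high overall); 0.25 kg; origin at the centre of its underside. Lies flat on the bench with its rib up.
- slab1: a flat grey sawn stone slab 70 (x) x 50 (y) x 12 mm, 0.11 kg, one of one to three alike (None when absent); origin at the centre of its underside. Lies flat on the bench; either way round will do.
- slab2: a flat grey sawn stone slab 70 (x) x 50 (y) x 12 mm, 0.11 kg, one of one to three alike (None when absent); origin at the centre of its underside. Lies flat on the bench; either way round will do.
- slab3: a flat grey sawn stone slab 70 (x) x 50 (y) x 12 mm, 0.11 kg, one of one to three alike (None when absent); origin at the centre of its underside. Lies flat on the bench; either way round will do.
- jar1: bystander: white jar, 84 mm across, 130 mm high, left; origin at the foot's centre or the middle of its underside. Leave it where it is.
- jar2: bystander: white jar, 84 mm across, 130 mm high, right; origin at the foot's centre or the middle of its underside. Leave it where it is.
- dropper: bystander: clear bottle, 40 mm across, 100 mm high; origin at the foot's centre or the middle of its underside. Leave it where it is.
- dish: bystander: small white ceramic dish, 70 mm across, 28 mm high; origin at the foot's centre or the middle of its underside. Leave it where it is.
- weight: bystander: brass weight, 50 mm across, 52 mm high; origin at the foot's centre or the middle of its underside. Leave it where it is.
- cap: bystander: white jar cap lying flat, 72 mm across, 14 mm high; origin at the foot's centre or the middle of its underside. Leave it where it is.
- carton: bystander: small carton 90 x 60 x 30 mm; origin at the foot's centre or the middle of its underside. Leave it where it is.
Mind the look-alikes: they are no part of the job. Leave any turquoise look-alike of the slab3 alone. There is more than one size of the blade; the one meant has the size given above.

How it is judged:
On the way, in this order (a step that is already met when the one before it is completed fails the run):
1. the lid is being levered up by the blade (opened past 0.3 rad, blade bearing on it, fingers off it) (value of joint lid above 0.3 rad and contact force between blade and lid above 0.2 N and contact force between the fingers and lid below 0.2 N), for 0.1 s.
2. every slab that is there lies flat and square in the pocket, let go (x of slab1 in the frame of press between -0.006 and 0.006 m and y of slab1 in the frame of press between -0.006 and 0.006 m and z of slab1 in the frame of press between 0.015 and 0.048 m and angle between each of slab1, slab2, slab3's own z axis and vertical below 0.08 rad and angle between the x axis of each of slab1, slab2, slab3 and the x axis of press, either way round below 0.1 rad and linear speed of each of slab1, slab2, slab3 below 0.03 m/s and contact force between each of slab1, slab2, slab3 and the fingers below 0.2 N and x of slab2 in the frame of press between -0.006 and 0.006 m and y of slab2 in the frame of press between -0.006 and 0.006 m and z of slab2 in the frame of press between 0.015 and 0.048 m and x of slab3 in the frame of press between -0.006 and 0.006 m and y of slab3 in the frame of press between -0.006 and 0.006 m and z of slab3 in the frame of press between 0.015 and 0.048 m), for 0.2 s.
3. the pressure plate lies flat in the pocket on top of the slabs, let go (all of step 2 and x of plate in the frame of press between -0.006 and 0.006 m and y of plate in the frame of press between -0.006 and 0.006 m and z of plate in the frame of press between 0.015 and 0.06 m and angle between plate's own z axis and vertical below 0.08 rad and angle between the x axis of plate and the x axis of press, either way round below 0.1 rad and z of plate in the frame of slab1 above 0.006 m and z of plate in the frame of slab2 above 0.006 m and z of plate in the frame of slab3 above 0.006 m and linear speed of plate below 0.03 m/s and contact force between plate and the fingers below 0.2 N), for 0.2 s.
4. the lid is shut over the stack (all of step 2 and value of joint lid below 0.03 rad and x of plate in the frame of press between -0.006 and 0.006 m and y of plate in the frame of press between -0.006 and 0.006 m and z of plate in the frame of press between 0.015 and 0.06 m and angle between plate's own z axis and vertical below 0.08 rad and angle between the x axis of plate and the x axis of press, either way round below 0.1 rad and z of plate in the frame of slab1 above 0.006 m and z of plate in the frame of slab2 above 0.006 m and z of plate in the frame of slab3 above 0.006 m), for 0.2 s.
5. the lock pin is through all three eyes, lid shut (value of joint lid below 0.03 rad and angle between the x axis of pin and the y axis of press, either way round below 0.15 rad and y of pin_tip in the frame of lock_axis between 0.06 and 0.085 m and x of pin_tip in the frame of lock_axis between -0.008 and 0.008 m and z of pin_tip in the frame of lock_axis between -0.008 and 0.008 m), for 0.2 s.
At the end, for the whole second after the job is handed in: Slabs, and the plate above them, in the pocket: 6 mm from its middle at most, tilt under 0.08 rad, square within 0.1; lid under 0.03 rad; pin tip 6 mm or more past the last eye, 8 mm from the axis, within 0.15 rad; blade tool lying on its pad (80 mm along, 55 across); all at rest, let go (all of step 3 and all of step 5 and linear speed of each of pin, blade below 0.03 m/s and x of blade in the frame of pad between -0.08 and 0.08 m and y of blade in the frame of pad between -0.055 and 0.055 m and z of blade in the frame of pad between 0 and 0.008 m); the robot touches nothing.
It fails at once if a bystander is disturbed (moved over 40 mm) (distance of any of jar1, jar2, dropper, dish, weight, cap, carton from where it was at the start of the episode above 0.04 m).
Of slab1, slab2, slab3 only 1 to 3 are there at a start; the rules pass over those that are not, and their reading is None.
At some moment in a run one of slab1, slab2, slab3, plate, pin may be knocked a few centimetres aside while the robot is not near it.
It also fails if it takes over 210 s, if anything falls off the work surface, if the arm or the gripper's body presses on something with over 40 N, if the wrist force passes 120 N, or if a joint passes its speed limit or range.

ROBOT

A 6-joint arm with a two-finger parallel gripper is mounted at the origin on the work surface. World frame = base frame: x ahead of the robot, y to its left, z up, the work surface at z = 0. Lengths are in m, angles in rad, forces in N, time in s.
With the tool pointing down it reaches from about 0.35 to 0.975 m from the base axis. Payload 17.4 kg.
Tool frame: the origin (TCP) lies between the finger pads; the fingertips stand 11 mm ahead of it and the grasp point (between the pads) lies 8 mm behind it (manip.nose_length is the distance from the TCP to the fingertips, in m); z points along the fingers, y is the line along which they close (so a half turn about z gives the same grasp; the last joint's range is limited). The gripper opens to 85 mm and grips with 20 to 120 N. Pads are 22 mm wide; open, the fingers measure 114 mm over their backs; the gripper's body (76 mm by 85 mm) begins 54 mm behind the grasp point. The pads swing forward as they close: fully open they stand 13 mm farther back than shut.
Start: joints at [1.113, 0.116, 1.442, -0, 1.584, -0.038], TCP at [0.275, 0.616, 0.222] pointing down, gripper open.
Joint ranges: [-2.83, 2.83], [-0.83, 2.19], [0.07, 2.5], [-1.14, 4.28], [0.01, 3], [-2.97, 2.97]. Speed limits (rad/s): [1.89, 1.89, 2.22, 3.14, 3.14, 3.14].

INTERFACE

Orientations are given as a unit quaternion [w, x, y, z].
In Python, from rig import observe, cams, close_job, manip gives the robot as it stands.
- The arm moves only by the tool carry_out, never from a script. Its argument "series" is a list of rows, each an object of numbers: "x", "y", "z": the shift along the tool's x, y, z in cm; "ax", "ay", "az": the turn, a rotation vector about the tool's x, y, z in degrees; "jaw": the opening, from 0 (shut) to 1 (fully open). In form: [{"x": .., "y": .., "z": .., "ax": .., "ay": .., "az": .., "jaw": ..}, ...]. A call has 1 to 5 rows; each row is the pose to reach, as a shift and turn from the pose commanded when the call began, along the tool's axes at that moment; what a row does not reach only later rows make up. A row lasts 1/8 s, in which the tool goes at most 62.5 mm and 10.7 degrees, less where a joint would pass 70% of its speed; a pose out of reach is approached as far as the arm can. A call with a gripper value outside its range is refused whole. The fingers move at their own pace and stop on an object; "newtons" is the grip in N (left out, the last holds). Time passes only in rows, so rows that repeat a pose let the fingers close. It gives the time, the measured TCP pose, the force, the opening and the grip force at its end, in the units of the state.
- observe(): the state, without advancing time (a new reading comes with each control period).
- cams.grab_frame(name): name is "side" or "top" or "wrist"; returns a dict with "color" (384x512x3 uint8, red, green, blue), "camera_matrix" (3x3 intrinsics, pixels), "k1" (the pictures are not rectified: a ray, as slopes to the right and down, at radius r is drawn at 1 + k1 r^2 times it, then the intrinsics apply), "R" (3x3) and "t" (3): a world point X has camera coordinates R X + t; the wrist camera has in their place "mount" (4x4, takes a point from camera to tool coordinates, whose origin is the TCP and whose axes are the flange's). Camera axes: x right, y down, z forward; pixel columns grow to the right and rows downward; lengths in m; the calibration is good to about 2 mm. A picture is of the moment at which its call begins: read the wrist's pose just before it. There is no depth.
- close_job(): hands the job in; it is judged then, once.
The state is a dict: "time": time; "q": joint angles; "qvel": joint speeds; "joint_efforts": joint torques, N m; "ee_pos": TCP position; "eef_rot": TCP orientation; "ft_force": force on the tool from outside, world axes, zero at the start; "ft_torque": the same for the moment, N m; "opening": finger opening in m; "grasp_force": force on a finger pad.
Only numpy, scipy, OpenCV 4.12 (cv2) and the standard library are available. Lean on these libraries where they do the work, as an engineer would, in place of code of your own. Each camera call takes 0.05 s, during which the arm holds its last target. There are 200 camera calls.

## Working session

There is one attempt and no reset: what is moved stays moved. The work goes in short steps, Python scripts to look and compute and a tool call to move; the robot and the scene stay as the last step left them, time stands still between calls to the robot, and variables do not carry over. Pictures are saved under pics/ and viewed, at most 14 in all, crops included, and the job is handed in when it is done.

Besides the shell and the picture viewer there is one more tool, called after "Request:" by a JSON object that holds its "name" and its "arguments", one argument or row to a line. carry_out: Moves the arm, as the interface text tells. Its arguments: {"type":"object","properties":{"series":{"type":"array"},"newtons":{"type":"number"}},"required":["series"]}

```bash
mkdir -p pics; ls; cat > h.py <<'E'
import numpy as np, cv2, json
from scipy.spatial.transform import Rotation as Ro
from rig import observe, cams, close_job, manip
def rot(s): q=s["eef_rot"]; return Ro.from_quat([q[1],q[2],q[3],q[0]]).as_matrix()
def grab(name):
    s=observe(); f=cams.grab_frame(name)
    if name=="wrist":
        M=np.array(f["mount"]); T=np.eye(4); T[:3,:3]=rot(s); T[:3,3]=s["ee_pos"]
        C=np.linalg.inv(T@M); f["R"],f["t"]=C[:3,:3],C[:3,3]
    f["R"]=np.array(f["R"]); f["t"]=np.array(f["t"]); f["K"]=np.array(f["camera_matrix"])
    f["bgr"]=cv2.cvtColor(np.ascontiguousarray(f["color"]),cv2.COLOR_RGB2BGR)
    return f
def proj(f,X):
    c=np.atleast_2d(X)@f["R"].T+f["t"]; a=c[:,:2]/c[:,2:]
    a=a*(1+f["k1"]*(a**2).sum(1,keepdims=True)); return a@f["K"][:2,:2].T+f["K"][:2,2]
def ray(f,uv):
    uv=np.atleast_2d(np.float64(uv)); d=(uv-f["K"][:2,2])/[f["K"][0,0],f["K"][1,1]]; a=d.copy()
    for _ in range(20): a=d/(1+f["k1"]*(a**2).sum(1,keepdims=True))
    return -f["R"].T@f["t"], np.c_[a,np.ones(len(a))]@f["R"]
def onz(f,uv,z):
    o,d=ray(f,uv); return (o+d*((z-o[2])/d[:,2])[:,None])
def st():
    s=observe(); R=rot(s); print("t",s["time"],"tcp",np.round(s["ee_pos"],4),"X",R[:,0].round(3),"Y",R[:,1].round(3),"Z",R[:,2].round(3),"F",np.round(s["ft_force"],1),"op",s["opening"],"g",s["grasp_force"],"q",np.round(s["q"],2)); return s,R
E
python3 - <<'E'
from h import *
st(); print(manip.nose_length)
for n in("top","side"):
    f=grab(n); cv2.imwrite(f"pics/{n}0.png",cv2.resize(f["bgr"],(800,600))); cv2.imwrite(f"pics/{n}0raw.png",f["bgr"])
    print(n,f["K"],f["k1"],-f["R"].T@f["t"],f["R"][2])
E
```

```text
pics
t 0.0 tcp [0.275  0.6162 0.221 ] X [-0.913  0.408  0.   ] Y [ 0.408  0.913 -0.001] Z [-0.001 -0.001 -1.   ] F [ 0.4  0.2 -0.4] op 0.08535930904366487 g 0.0 q [ 1.11  0.12  1.44 -0.    1.58 -0.04]
0.011
top [[476.1527155    0.         257.28746106]
 [  0.         476.1527155  191.68159797]
 [  0.           0.           1.        ]] -0.09334363172971222 [ 0.4242472  -0.02497749  1.63689463] [ 0.06336002 -0.00415664 -0.99798208]
side [[434.8730221    0.         263.00081169]
 [  0.         434.8730221  195.7383679 ]
 [  0.           0.           1.        ]] -0.11392075061449766 [ 0.32590857 -1.23654553  1.00615214] [ 0.13568154  0.79635286 -0.58941721]
```

View pics/top0.png

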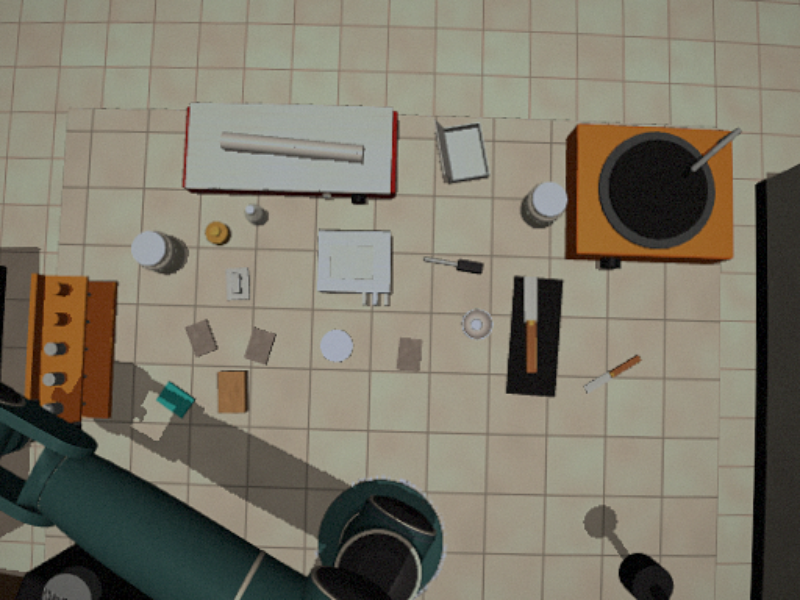

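View pics/side0.png

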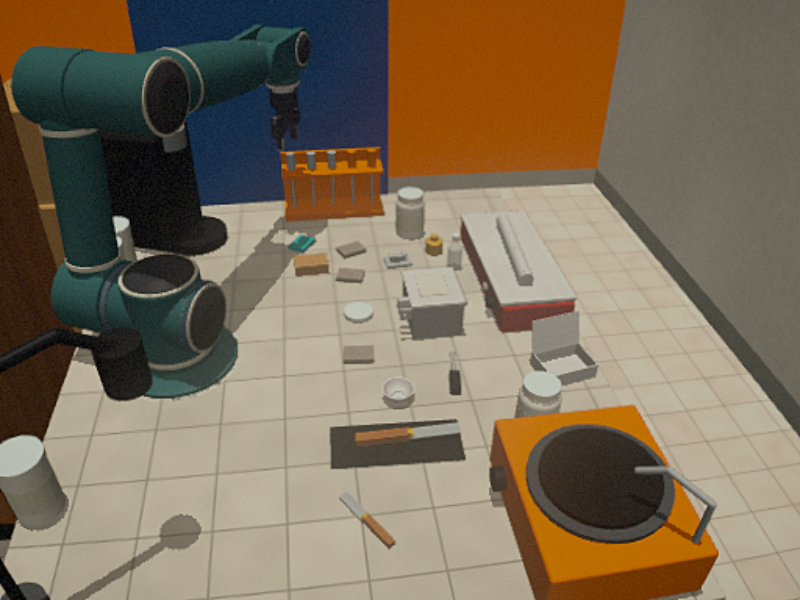

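Top view (800×600): press (355,262), slab candidates (201,338), (260,346) and (409,354) grey. The turquoise block at (176,399) is the look-alike. Plate (238,284), pin (455,265). There are two blades: (531,325) on the pad is the longer one, and (612,373) is smaller. The lid looks shut. Next I measure them and enlarge.

```bash
cat > m.py <<'E'
from h import *
def seg(f,c,w,z,thr=28,minA=40,show=None):
    "largest blob differing from local bench colour near pixel c; rect on plane z"
    x0,y0=int(c[0]-w),int(c[1]-w); x0=max(x0,0);y0=max(y0,0)
    r=f["bgr"][y0:y0+2*w,x0:x0+2*w].astype(int); bg=np.median(r.reshape(-1,3),0)
    m=(np.abs(r-bg).max(2)>thr).astype(np.uint8)
    m=cv2.morphologyEx(m,cv2.MORPH_OPEN,np.ones((2,2),np.uint8))
    cs,_=cv2.findContours(m,cv2.RETR_EXTERNAL,cv2.CHAIN_APPROX_NONE)
    cs=[k for k in cs if cv2.contourArea(k)>minA]
    if not cs: return None
    k=max(cs,key=cv2.contourArea).reshape(-1,2)+[x0,y0]
    P=onz(f,k,z)[:,:2]; 
    (cx,cy),(a,b),an=cv2.minAreaRect((P*1000).astype(np.float32))
    if a<b: a,b,an=b,a,an+90
    return np.array([cx,cy])/1000,a,b,(an+90)%180-90,k
E
python3 - <<'E'
from m import *
f=grab("top"); S=.64
for n,c,w,z in [("s1",(201,338),20,.012),("s2",(260,346),20,.012),("s3",(409,354),20,.012),("plate",(238,284),20,.008),("blade",(531,325),44,.013),("small",(612,373),28,.01),("pin",(455,265),26,.012),("turq",(176,399),20,.012),("carton",(232,391),22,.03),("cap",(337,346),20,.014)]:
    r=seg(f,np.array(c)*S,w,z)
    if r: print(n,r[0].round(4),"len",round(r[1],1),round(r[2],1),"ang",round(r[3],1))
im=f["bgr"]; 
a=cv2.resize(im[60:260,110:260],(450,600),interpolation=cv2.INTER_CUBIC); b=cv2.resize(im[145:265,255:365],(350,382),interpolation=cv2.INTER_CUBIC)
o=np.zeros((600,800,3),np.uint8); o[:,:450]=a; o[:382,450:]=b; cv2.imwrite("pics/c1.png",o)
E
```

```text
s1 [0.4269 0.404 ] len 71.7 58.1 ang 23.1
s2 [0.4153 0.2743] len 71.7 55.4 ang -15.1
s3 [ 0.4044 -0.0544] len 73.8 50.7 ang -5.5
blade [ 0.4563 -0.326 ] len 255.8 113.2 ang -3.7
small [ 0.3912 -0.5281] len 81.4 22.0 ang -60.2
pin [ 0.6022 -0.1806] len 59.3 27.3 ang 82.2
turq [0.2789 0.4691] len 181.1 87.4 ang 58.9
carton [0.3138 0.3241] len 91.0 68.0 ang 2.2
cap [0.4199 0.1058] len 68.1 68.0 ang -88.2
```

View pics/c1.png

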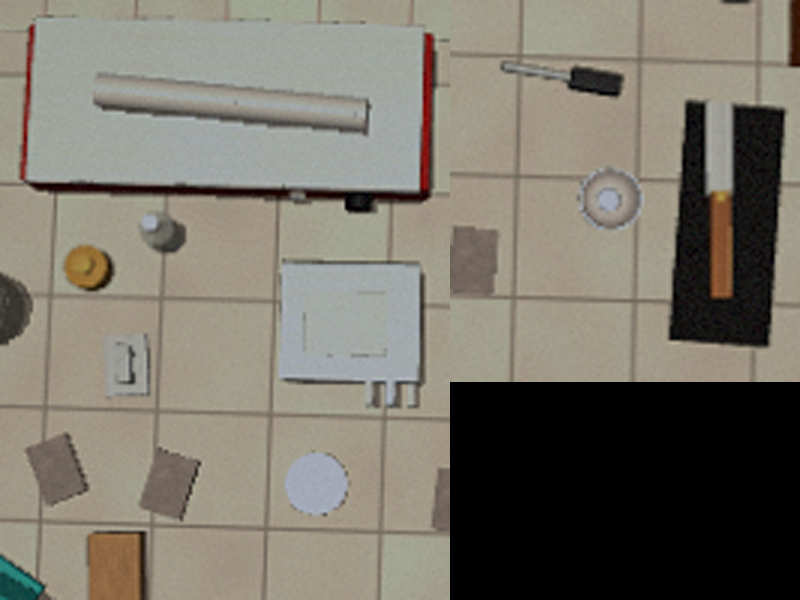

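The crop shows three grey slabs, plate, pin and press. The tool on the pad (crop 721,100→298) scales to about 208 mm, so it is the 210 mm one meant. The off-pad knife is about 160 mm, a decoy. The turquoise block stays where it is. Next I measure the press, blade and pin.

```bash
cat >> m.py <<'E'
def rect(f,mask,z):
    cs,_=cv2.findContours(mask.astype(np.uint8),cv2.RETR_EXTERNAL,cv2.CHAIN_APPROX_NONE)
    k=max(cs,key=cv2.contourArea).reshape(-1,2); P=onz(f,k,z)[:,:2]
    (cx,cy),(a,b),an=cv2.minAreaRect((P*1000).astype(np.float32))
    if a<b: a,b,an=b,a,an+90
    return np.array([cx,cy])/1000,round(a,1),round(b,1),round((an+90)%180-90,2),k
def box(im,m,x0,y0,x1,y1):
    o=np.zeros_like(m,np.uint8); o[y0:y1,x0:x1]=m[y0:y1,x0:x1]; return o
def plan(pos,R2):
    "tool-frame shift (cm) and rotvec (deg) from measured pose to target"
    s=observe(); R=rot(s); d=R.T@(np.array(pos)-s["ee_pos"])*100; w=Ro.from_matrix(R.T@R2).as_rotvec(degrees=True)
    print("shift cm",d.round(2),"rot deg",w.round(2)); return d,w
def down(yaw,pitch=0):
    "tool z down, tool x at yaw (deg)"
    a=np.radians(yaw); X=np.array([np.cos(a),np.sin(a),0]); Z=np.array([0,0,-1.]); Y=np.cross(Z,X)
    return np.c_[X,Y,Z]@Ro.from_euler("y",pitch,degrees=True).as_matrix()
E
python3 - <<'E'
from m import *
f=grab("top"); im=f["bgr"].astype(int); B,G,R=im[...,0],im[...,1],im[...,2]
br=(B-R)
print("lid px",im[160,210],"bench",im[200,200],"frame", im[170,226])
ml=box(im,((B-R)>-3)&(B>120),200,140,256,192); ml=cv2.morphologyEx(ml,cv2.MORPH_OPEN,np.ones((5,5)))
r=rect(f,ml,.096); print("lid",r[:4])
mo=box(im,((R-B)>60),325,150,350,245); r=rect(f,mo,.023); print("handle",r[:4])
mb=box(im,(R>90)&((R-B)<60),325,170,350,208); mb=cv2.morphologyEx(mb,cv2.MORPH_OPEN,np.ones((3,3))); r=rect(f,mb,.0145); print("steel",r[:4])
mk=box(im,im.max(2)<60,285,155,312,180); r=rect(f,mk,.024); print("pinhandle",r[:4])
md=box(im,im.max(2)<45,315,170,365,260); r=rect(f,md,.003); print("pad",r[:4])
E
```

```text
lid px [170 167 160] bench [103 117 127] frame [167 170 161]
lid (array([0.59976715, 0.07257678]), 149.6, 124.4, -88.36)
handle (array([ 0.43520825, -0.31547095]), 108.7, 20.5, 1.15)
steel (array([ 0.551672  , -0.30462842]), 117.4, 83.0, 1.09)
pinhandle (array([ 0.60321527, -0.1751703 ]), 53.4, 22.6, 82.23)
pad (array([ 0.45626352, -0.32436108]), 255.8, 107.4, -2.88)
```

Request:
{"name": "carry_out", "arguments": {
  "series": [
    {"x":-3.6,"y":-5,"az":10,"jaw":1},
    {"x":-7.2,"y":-10,"az":20,"jaw":1},
    {"x":-10.8,"y":-15,"az":30,"jaw":1},
    {"x":-14.4,"y":-20,"az":40,"jaw":1},
    {"x":-18,"y":-25,"az":50,"jaw":1}
  ]
}}

```text
invalid input at $.series[0]: expected keys x, y, z, ax, ay, az, jaw
```

```bash
python3 -c "
from m import *
st(); plan([.46,-.315,.22],down(1))"
```

```text
t 0.2 tcp [0.2751 0.6163 0.2213] X [-0.913  0.408  0.   ] Y [ 0.408  0.913 -0.001] Z [-0.    -0.001 -1.   ] F [-0.1  0.1 -0.7] op 0.08531170350921222 g 0.0 q [ 1.11  0.12  1.44  0.    1.58 -0.04]
shift cm [-54.85 -77.5    0.18] rot deg [-2.0000e-02  5.0000e-02  1.5495e+02]
```

Request:
{"name": "carry_out", "arguments": {
  "series": [
    {"x":-3.6,"y":-5,"z":0,"ax":0,"ay":0,"az":10,"jaw":1},
    {"x":-7.2,"y":-10,"z":0,"ax":0,"ay":0,"az":20,"jaw":1},
    {"x":-10.8,"y":-15,"z":0,"ax":0,"ay":0,"az":30,"jaw":1},
    {"x":-14.4,"y":-20,"z":0,"ax":0,"ay":0,"az":40,"jaw":1},
    {"x":-18,"y":-25,"z":0,"ax":0,"ay":0,"az":50,"jaw":1}
  ]
}}

```text
time: 0.82
ee_pos: [0.3375, 0.3129, 0.2216]
eef_rot: [0.0, 0.604, 0.797, 0.0]
ft_force: [1.4, -0.8, 0.6]
opening: 0.0854
grasp_force: 0.0
```

Request:
{"name": "carry_out", "arguments": {
  "series": [
    {"x":-6.1,"y":-0.4,"z":0,"ax":0,"ay":0,"az":10,"jaw":1},
    {"x":-12.2,"y":-0.9,"z":0,"ax":0,"ay":0,"az":20,"jaw":1},
    {"x":-18.4,"y":-1.4,"z":0,"ax":0,"ay":0,"az":30,"jaw":1},
    {"x":-24.5,"y":-1.8,"z":0,"ax":0,"ay":0,"az":40,"jaw":1},
    {"x":-30.7,"y":-2.3,"z":0,"ax":0,"ay":0,"az":50,"jaw":1}
  ]
}}

```text
time: 1.45
ee_pos: [0.3997, 0.0113, 0.2219]
eef_rot: [0.0, 0.884, 0.467, 0.0]
ft_force: [1.5, 1.0, -1.2]
opening: 0.0853
grasp_force: 0.0
```

Request:
{"name": "carry_out", "arguments": {
  "series": [
    {"x":-4.3,"y":4.4,"z":0,"ax":0,"ay":0,"az":10,"jaw":1},
    {"x":-8.6,"y":8.8,"z":0,"ax":0,"ay":0,"az":20,"jaw":1},
    {"x":-12.9,"y":13.2,"z":0,"ax":0,"ay":0,"az":30,"jaw":1},
    {"x":-17.2,"y":17.7,"z":0,"ax":0,"ay":0,"az":40,"jaw":1},
    {"x":-21.5,"y":22.1,"z":0,"ax":0,"ay":0,"az":50,"jaw":1}
  ]
}}

```text
time: 2.08
ee_pos: [0.4625, -0.2909, 0.2217]
eef_rot: [0.0, 0.999, 0.049, 0.0]
ft_force: [0.2, -0.1, 0.1]
opening: 0.0852
grasp_force: 0.0
```

```bash
python3 -c "
from m import *
st(); plan([.47,-.315,.12],down(1))
f=grab('wrist'); cv2.imwrite('pics/w1.png',f['bgr']); print(f['mount'],f['K'],f['k1'])"
```

```text
t 2.075 tcp [ 0.4625 -0.2909  0.2217] X [0.995 0.097 0.   ] Y [ 0.097 -0.995  0.   ] Z [ 0. -0. -1.] F [ 0.2 -0.1  0.1] op 0.0852218331015765 g 0.0 q [-0.61 -0.17  1.72  0.    1.59  0.87]
shift cm [ 0.51  2.47 10.17] rot deg [ 0.   -0.01  4.59]
[[ 4.68217791e-04 -9.47702061e-01 -3.19156051e-01  8.09851856e-02]
 [ 9.99999670e-01  2.31840617e-04  7.78621634e-04 -1.33254032e-03]
 [-6.63907992e-04 -3.19156310e-01  9.47701857e-01 -1.52176237e-01]
 [ 0.00000000e+00  0.00000000e+00  0.00000000e+00  1.00000000e+00]] [[317.93657753   0.         256.57882727]
 [  0.         317.93657753 188.35726934]
 [  0.           0.           1.        ]] -0.00801866962139559
```

View pics/w1.png

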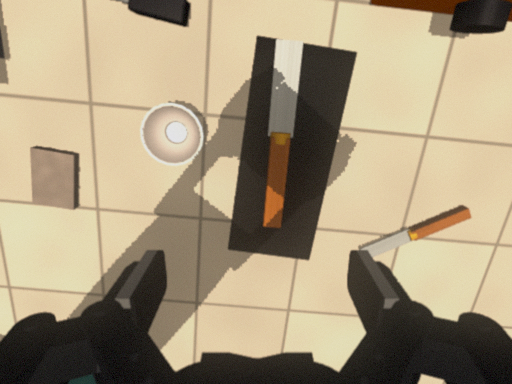

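The wrist view shows the blade tool on its pad, with the tip at (289,40) and the handle end at (272,225). The knife at right is the small decoy. I'll measure it from this view.

```bash
python3 - <<'E'
from m import *
f=grab('wrist'); im=f["bgr"].astype(int); B,G,R=im[...,0],im[...,1],im[...,2]
h=cv2.cvtColor(f["bgr"],cv2.COLOR_BGR2HSV)
mo=box(im,(h[...,1]>140)&(R>70),255,120,300,235); r=rect(f,mo,.020); print("handle",r[:4])
mb=box(im,(R>95)&(h[...,1]<110),262,36,308,137); mb=cv2.morphologyEx(mb,cv2.MORPH_OPEN,np.ones((3,3))); r2=rect(f,mb,.0145); print("steel",r2[:4])
print("px",r[4].min(0),r[4].max(0),r2[4].min(0),r2[4].max(0))
plan([r[0][0]+.033,r[0][1],.03],down(r[3]))
E
```

```text
handle (array([ 0.43407339, -0.31512692]), 116.3, 23.5, 1.48)
steel (array([ 0.54158093, -0.31777008]), 99.6, 39.8, 1.17)
px [259 132] [284 227] [264  36] [307 132]
shift cm [ 0.29  2.26 19.03] rot deg [-0.03  0.11  3.97]
```

Request:
{"name": "carry_out", "arguments": {
  "series": [
    {"x":0.6,"y":2.3,"z":5,"ax":0,"ay":0,"az":4,"jaw":0.6},
    {"x":0.6,"y":2.3,"z":10,"ax":0,"ay":0,"az":4,"jaw":0.6},
    {"x":0.6,"y":2.3,"z":15,"ax":0,"ay":0,"az":4,"jaw":0.6},
    {"x":0.6,"y":2.3,"z":19,"ax":0,"ay":0,"az":4,"jaw":0.6},
    {"x":0.6,"y":2.3,"z":20.4,"ax":0,"ay":0,"az":4,"jaw":0.6}
  ]
}}

```text
time: 2.8
ee_pos: [0.4699, -0.3099, 0.0155]
eef_rot: [-0.001, 1.0, 0.017, -0.001]
ft_force: [0.3, -0.7, -0.0]
opening: 0.0516
grasp_force: 0.0
```

Request:
{"name": "carry_out", "arguments": {
  "newtons": 100,
  "series": [
    {"x":0,"y":0,"z":0,"ax":0,"ay":0,"az":0,"jaw":0},
    {"x":0,"y":0,"z":0,"ax":0,"ay":0,"az":0,"jaw":0},
    {"x":0,"y":0,"z":0,"ax":0,"ay":0,"az":0,"jaw":0},
    {"x":0,"y":0,"z":0,"ax":0,"ay":0,"az":0,"jaw":0}
  ]
}}

```text
time: 3.3
ee_pos: [0.4712, -0.3111, 0.0185]
eef_rot: [0.0, 1.0, 0.017, 0.0]
ft_force: [0.2, -0.3, 0.7]
opening: -0.0002
grasp_force: 0.0
```

```bash
python3 -c "
from m import *
st()"
```

```text
t 3.3 tcp [ 0.4712 -0.3111  0.0185] X [0.999 0.034 0.001] Y [ 0.034 -0.999  0.001] Z [ 0.001 -0.001 -1.   ] F [ 0.2 -0.3  0.7] op -0.0001649121238174685 g 0.0 q [-0.63  0.01  1.89  0.    1.24  0.91]
```

```bash
python3 -c "
from m import *
f=grab('wrist'); g=grab('side'); a=f['bgr']; b=cv2.resize(g['bgr'][240:330,180:320],(512,329),interpolation=cv2.INTER_CUBIC); c=np.zeros((600,800,3),np.uint8); c[:300,:400]=cv2.resize(a,(400,300)); c[:257,400:]=cv2.resize(b,(400,257)); cv2.imwrite('pics/w2.png',c)"
```

```text
(no output)
```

View pics/w2.png

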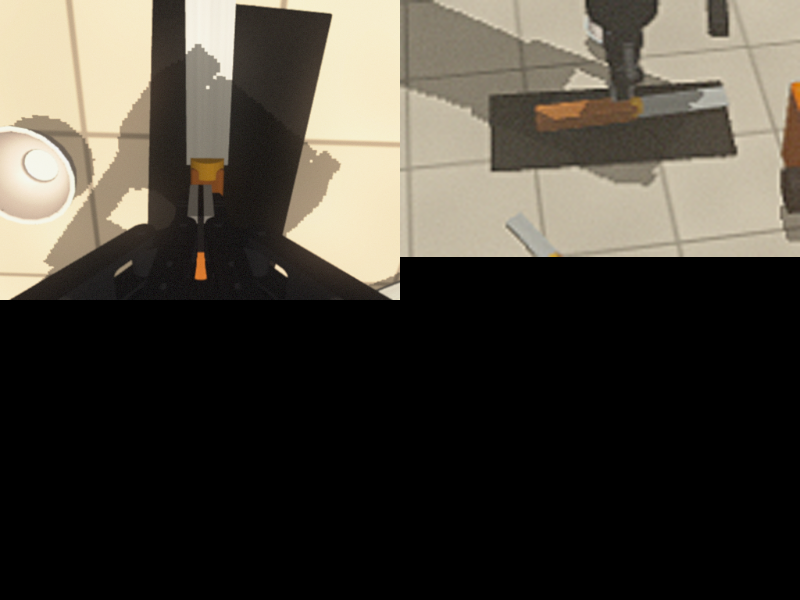

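The wrist crop shows the fingers fully closed over the handle, with pad tips at about (201,187) in the 400-px scale. I'll compute where the tips really are in the tool frame.

```bash
python3 - <<'E'
from m import *
f=cams.grab_frame("wrist"); M=np.array(f["mount"]); K=np.array(f["camera_matrix"])
def tz(uv,x=0):
    d=np.array([(uv[0]-K[0,2])/K[0,0],(uv[1]-K[1,2])/K[1,1],1]); d=M[:3,:3]@d; o=M[:3,3]; t=(x-o[0])/d[0]; return (o+d*t).round(4)
for x in (0,.011): print(tz((257,239),x),tz((257,277),x),"open",tz((150,252),x),tz((362,252),x))
st()
im=cv2.cvtColor(np.ascontiguousarray(f["color"]),cv2.COLOR_RGB2BGR); cv2.imwrite("pics/w3.png",cv2.resize(im[170:384,150:370],(617,600),interpolation=cv2.INTER_CUBIC))
E
```

```text
[ 0.     -0.0009  0.0022] [ 0.     -0.001  -0.0331] open [ 0.     -0.0544 -0.0117] [ 0.      0.0516 -0.0116]
[ 0.011  -0.0009 -0.0188] [ 0.011  -0.001  -0.0493] open [ 0.011  -0.0472 -0.0308] [ 0.011   0.0444 -0.0307]
t 3.45 tcp [ 0.471 -0.311  0.018] X [0.999 0.034 0.   ] Y [ 0.034 -0.999  0.   ] Z [ 0. -0. -1.] F [ 0.1  0.3 -0.6] op -0.0001500046085974551 g 0.0 q [-0.63  0.01  1.9  -0.    1.24  0.91]
```

View pics/w3.png

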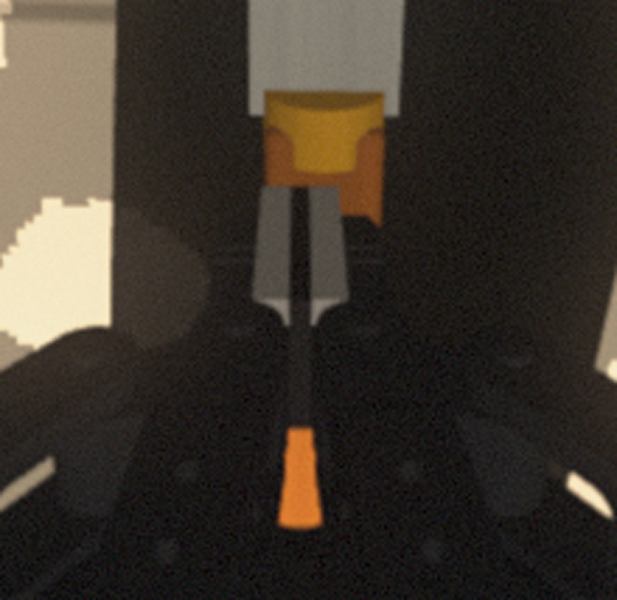

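```bash
python3 - <<'E'
from m import *
g=grab("side")
for z in(-.0,.007,.018,.023,.03,.04,.06): print(z,proj(g,[.471,-.311,z]).round(1))
im=g["bgr"].copy()
c=cv2.resize(im[225:305,215:305],(800,711),interpolation=cv2.INTER_CUBIC)[:600]
cv2.imwrite("pics/s2.png",c)
E
```

```text
-0.0 [[257.2 279.3]]
0.007 [[257.3 277.7]]
0.018 [[257.3 275.2]]
0.023 [[257.3 274.1]]
0.03 [[257.3 272.5]]
0.04 [[257.4 270.3]]
0.06 [[257.4 265.6]]
```

View pics/s2.png

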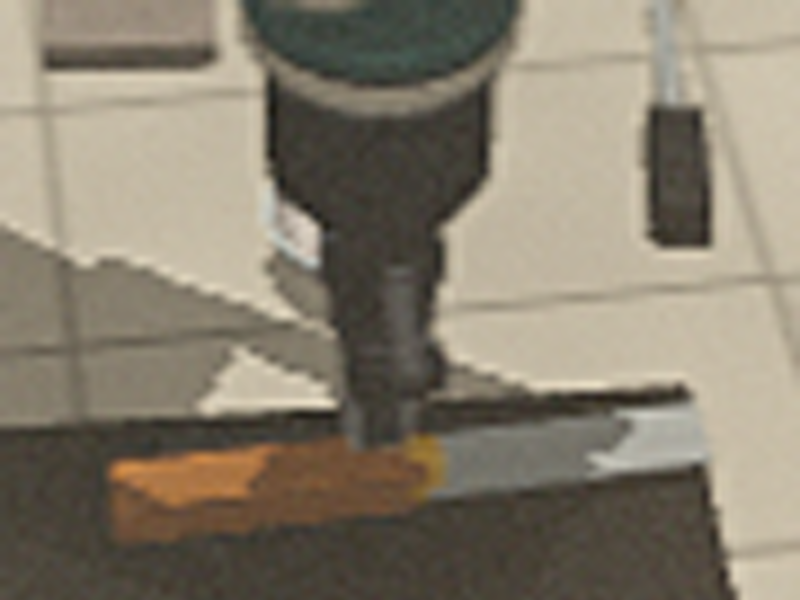

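The side crop shows the closed tips at (382,447), sitting at the handle's top. So the real tips are around TCP height, not 11 mm ahead. I'll probe contact gently on the handle.

Request:
{"name": "carry_out", "arguments": {
  "newtons": 60,
  "series": [
    {"x":0,"y":0,"z":0.1,"ax":0,"ay":0,"az":0,"jaw":0},
    {"x":0,"y":0,"z":0.2,"ax":0,"ay":0,"az":0,"jaw":0},
    {"x":0,"y":0,"z":0.2,"ax":0,"ay":0,"az":0,"jaw":0}
  ]
}}

```text
time: 3.88
ee_pos: [0.4708, -0.3109, 0.0155]
eef_rot: [-0.0, 1.0, 0.017, -0.0]
ft_force: [0.2, 0.3, -0.2]
opening: 0.0
grasp_force: 0.0
```

Request:
{"name": "carry_out", "arguments": {
  "series": [
    {"x":0,"y":0,"z":0.1,"ax":0,"ay":0,"az":0,"jaw":0},
    {"x":0,"y":0,"z":0.1,"ax":0,"ay":0,"az":0,"jaw":0}
  ]
}}

```text
time: 4.12
ee_pos: [0.4709, -0.3109, 0.0146]
eef_rot: [-0.0, 1.0, 0.017, -0.0]
ft_force: [0.0, -0.3, -0.2]
opening: 0.0001
grasp_force: 0.0
```

Request:
{"name": "carry_out", "arguments": {
  "series": [
    {"x":0,"y":0,"z":0.1,"ax":0,"ay":0,"az":0,"jaw":0},
    {"x":0,"y":0,"z":0.3,"ax":0,"ay":0,"az":0,"jaw":0},
    {"x":0,"y":0,"z":0.3,"ax":0,"ay":0,"az":0,"jaw":0}
  ]
}}

```text
time: 4.5
ee_pos: [0.4711, -0.311, 0.0133]
eef_rot: [0.0, 1.0, 0.017, 0.0]
ft_force: [-8.9, 5.7, 20.3]
opening: 0.0
grasp_force: 10.4
```

Request:
{"name": "carry_out", "arguments": {
  "series": [
    {"x":0,"y":0,"z":0.1,"ax":0,"ay":0,"az":0,"jaw":0},
    {"x":0,"y":0,"z":0.3,"ax":0,"ay":0,"az":0,"jaw":0},
    {"x":0,"y":0,"z":0.3,"ax":0,"ay":0,"az":0,"jaw":0}
  ]
}}

```text
time: 4.88
ee_pos: [0.4713, -0.3113, 0.0132]
eef_rot: [0.0, 1.0, 0.017, 0.0]
ft_force: [-24.2, 17.0, 55.9]
opening: 0.0001
grasp_force: 27.8
```

Contact came at TCP z = 0.0133 on the 0.023 handle top, so the closed tips really lie about 10–11 mm behind the reported TCP. I'll use that offset from here.

Request:
{"name": "carry_out", "arguments": {
  "series": [
    {"x":0,"y":0.4,"z":-4,"ax":0,"ay":0,"az":0,"jaw":0.6},
    {"x":0,"y":0.4,"z":-4,"ax":0,"ay":0,"az":0,"jaw":0.6},
    {"x":0,"y":0.4,"z":-4,"ax":0,"ay":0,"az":0,"jaw":0.6},
    {"x":0,"y":0.4,"z":-1,"ax":0,"ay":0,"az":0,"jaw":0.6},
    {"x":0,"y":0.4,"z":0.5,"ax":0,"ay":0,"az":0,"jaw":0.6}
  ]
}}

```text
time: 5.5
ee_pos: [0.4701, -0.3141, 0.0012]
eef_rot: [-0.001, 1.0, 0.017, -0.001]
ft_force: [0.5, 0.2, -0.3]
opening: 0.0515
grasp_force: 0.0
```

Request:
{"name": "carry_out", "arguments": {
  "newtons": 100,
  "series": [
    {"x":0,"y":0,"z":0.9,"ax":0,"ay":0,"az":0,"jaw":0.6},
    {"x":0,"y":0,"z":0.9,"ax":0,"ay":0,"az":0,"jaw":0},
    {"x":0,"y":0,"z":0.9,"ax":0,"ay":0,"az":0,"jaw":0},
    {"x":0,"y":0,"z":0.9,"ax":0,"ay":0,"az":0,"jaw":0},
    {"x":0,"y":0,"z":0.9,"ax":0,"ay":0,"az":0,"jaw":0}
  ]
}}

```text
time: 6.12
ee_pos: [0.4715, -0.3152, -0.0044]
eef_rot: [0.0, 1.0, 0.017, 0.001]
ft_force: [-0.9, -0.5, 6.8]
opening: 0.0197
grasp_force: 98.8
```

Request:
{"name": "carry_out", "arguments": {
  "series": [
    {"x":0,"y":0,"z":-4,"ax":0,"ay":0,"az":0,"jaw":0},
    {"x":0,"y":0,"z":-8,"ax":0,"ay":0,"az":0,"jaw":0},
    {"x":0,"y":-1,"z":-12,"ax":0,"ay":0,"az":0,"jaw":0},
    {"x":-1,"y":-7,"z":-12,"ax":0,"ay":0,"az":0,"jaw":0},
    {"x":-2,"y":-13,"z":-12,"ax":0,"ay":0,"az":0,"jaw":0}
  ]
}}

```text
time: 6.75
ee_pos: [0.4461, -0.1845, 0.1149]
eef_rot: [0.0, 1.0, 0.016, 0.0]
ft_force: [1.4, 1.0, -1.8]
opening: 0.0191
grasp_force: 98.3
```

Request:
{"name": "carry_out", "arguments": {
  "series": [
    {"x":-0.8,"y":-5.7,"z":0,"ax":0,"ay":0,"az":0,"jaw":0},
    {"x":-1.6,"y":-11.5,"z":0,"ax":0,"ay":0,"az":0,"jaw":0},
    {"x":-2.5,"y":-17.2,"z":0,"ax":0,"ay":0,"az":0,"jaw":0},
    {"x":-3.5,"y":-23,"z":0,"ax":0,"ay":0,"az":0,"jaw":0},
    {"x":-4.5,"y":-28.7,"z":0,"ax":0,"ay":0,"az":0,"jaw":0}
  ]
}}

```text
time: 7.38
ee_pos: [0.3911, 0.1013, 0.115]
eef_rot: [-0.0, 1.0, 0.017, 0.001]
ft_force: [1.7, -0.7, -0.6]
opening: 0.0198
grasp_force: 98.3
```

```bash
python3 - <<'E'
from m import *
s,R=st(); f=grab('wrist'); g=grab("side"); print(proj(g,[s["ee_pos"]+R@[.1185,0,-.0174], s["ee_pos"]+R@[-.09,0,-.0174]]).round(1), proj(f,[s["ee_pos"]+R@[.1185,0,-.0174]]))
o=np.zeros((600,800,3),np.uint8); o[:384,:512]=f["bgr"]; o[:384,512:]=cv2.resize(g["bgr"][140:260,210:300],(288,384),interpolation=cv2.INTER_CUBIC)
cv2.imwrite("pics/w4.png",o[:384])
E
```

```text
t 7.375 tcp [0.3911 0.1013 0.115 ] X [0.999 0.034 0.001] Y [ 0.034 -0.999 -0.   ] Z [ 0.001  0.    -1.   ] F [ 1.7 -0.7 -0.6] op 0.019767256226819834 g 98.3034896850586 q [ 0.19 -0.47  2.13 -0.    1.49  1.73]
[[251.6 170.6]
 [195.  175.8]] [[259.82035371 -26.88125421]]
```

View pics/w4.png

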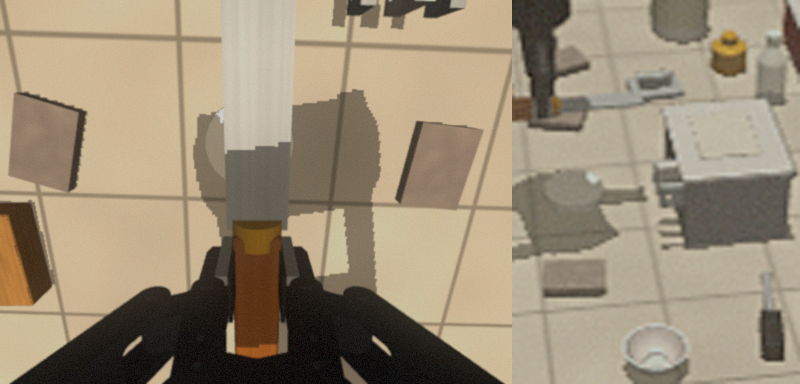

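Wrist view shows the blade held squarely along the fingers (column 257). In the side crop the tool is level, with its tip at about (640,98), as predicted. Now I lower to notch height and insert.

Request:
{"name": "carry_out", "arguments": {
  "series": [
    {"x":0,"y":0,"z":2.5,"ax":0,"ay":0,"az":0,"jaw":0},
    {"x":0,"y":0,"z":5,"ax":0,"ay":0,"az":0,"jaw":0},
    {"x":0,"y":0,"z":5.05,"ax":0,"ay":0,"az":0,"jaw":0}
  ]
}}

```text
time: 7.85
ee_pos: [0.391, 0.0992, 0.0629]
eef_rot: [0.0, 1.0, 0.017, -0.001]
ft_force: [-0.1, 0.4, -0.9]
opening: 0.02
grasp_force: 98.4
```

Request:
{"name": "carry_out", "arguments": {
  "series": [
    {"x":1,"y":0,"z":0,"ax":0,"ay":0,"az":0,"jaw":0},
    {"x":2,"y":0,"z":0,"ax":0,"ay":0,"az":0,"jaw":0},
    {"x":3,"y":0,"z":0,"ax":0,"ay":0,"az":0,"jaw":0},
    {"x":3.6,"y":0,"z":0,"ax":0,"ay":0,"az":0,"jaw":0}
  ]
}}

```text
time: 8.35
ee_pos: [0.4287, 0.1009, 0.0644]
eef_rot: [0.0, 1.0, 0.017, 0.0]
ft_force: [0.0, -0.0, -1.9]
opening: 0.0199
grasp_force: 98.4
```

```bash
python3 - <<'E'
from m import *
s,R=st(); g=grab("side"); f=grab("wrist"); print(proj(g,[s["ee_pos"]+R@[.1185,0,-.0174]]).round(1))
o=np.zeros((384,800,3),np.uint8); o[:,:400]=cv2.resize(f["bgr"],(400,384)); o[:,400:]=cv2.resize(g["bgr"][160:220,230:292],(400,384),interpolation=cv2.INTER_CUBIC)
cv2.imwrite("pics/w5.png",o)
E
```

```text
t 8.35 tcp [0.4287 0.1009 0.0644] X [0.999 0.034 0.   ] Y [ 0.034 -0.999  0.   ] Z [ 0. -0. -1.] F [ 0.  -0.  -1.9] op 0.019880988121153274 g 98.3690071105957 q [ 0.17 -0.33  2.11 -0.    1.36  1.71]
[[261.4 181.3]]
```

View pics/w5.png

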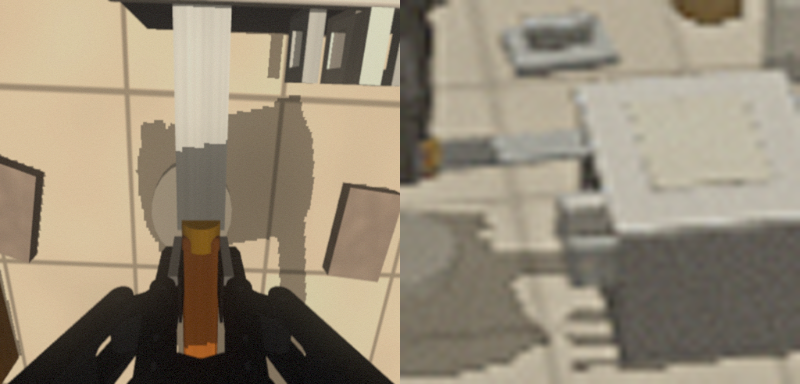

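Request:
{"name": "carry_out", "arguments": {
  "series": [
    {"x":0.7,"y":0,"z":0,"ax":0,"ay":0,"az":0,"jaw":0},
    {"x":1.5,"y":0,"z":0,"ax":0,"ay":0,"az":0,"jaw":0},
    {"x":1.5,"y":0,"z":-0.6,"ax":0,"ay":0,"az":0,"jaw":0},
    {"x":1.5,"y":0,"z":-1.2,"ax":0,"ay":0,"az":0,"jaw":0},
    {"x":1.5,"y":0,"z":-2,"ax":0,"ay":0,"az":0,"jaw":0}
  ]
}}

```text
time: 9.07
ee_pos: [0.4427, 0.1014, 0.0846]
eef_rot: [0.0, 1.0, 0.017, -0.0]
ft_force: [2.5, -0.3, -3.5]
opening: 0.0199
grasp_force: 98.0
```

Request:
{"name": "carry_out", "arguments": {
  "series": [
    {"x":0.1,"y":0,"z":-0.8,"ax":0,"ay":0,"az":0,"jaw":0},
    {"x":0.3,"y":0,"z":-1.6,"ax":0,"ay":0,"az":0,"jaw":0},
    {"x":0.6,"y":0,"z":-2.4,"ax":0,"ay":0,"az":0,"jaw":0},
    {"x":0.9,"y":0,"z":-3.2,"ax":0,"ay":0,"az":0,"jaw":0},
    {"x":1.2,"y":0,"z":-4,"ax":0,"ay":0,"az":0,"jaw":0}
  ]
}}

```text
time: 9.7
ee_pos: [0.4551, 0.1018, 0.1247]
eef_rot: [-0.0, 1.0, 0.017, -0.0]
ft_force: [0.5, -0.7, -4.0]
opening: 0.0195
grasp_force: 98.1
```

```bash
python3 - <<'E'
from m import *
s,R=st(); g=grab("side")
o=cv2.resize(g["bgr"][110:220,200:320],(600,550),interpolation=cv2.INTER_CUBIC)
cv2.imwrite("pics/s6.png",o)
E
```

```text
t 9.7 tcp [0.4551 0.1018 0.1247] X [ 0.999  0.034 -0.   ] Y [ 0.034 -0.999 -0.   ] Z [-0.  0. -1.] F [ 0.5 -0.7 -4. ] op 0.019512564953528523 g 98.07709336280823 q [ 0.17 -0.31  2.    0.    1.46  1.7 ]
```

View pics/s6.png

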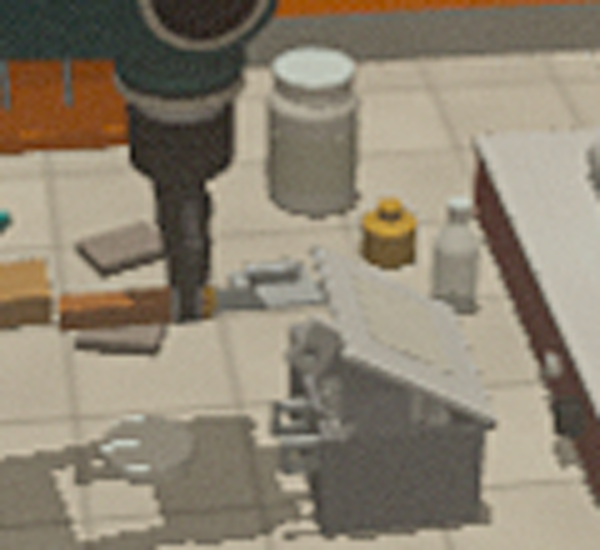

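The crop shows the lid levered up about 0.55 rad by the blade, with the tip under the edge at (320,290). Now I sweep it wide open along an arc.

Request:
{"name": "carry_out", "arguments": {
  "series": [
    {"x":1.2,"y":0,"z":-1.0,"ax":0,"ay":0,"az":0,"jaw":0},
    {"x":2.2,"y":0,"z":-2.1,"ax":0,"ay":0,"az":0,"jaw":0},
    {"x":3.4,"y":0,"z":-3,"ax":0,"ay":0,"az":0,"jaw":0},
    {"x":4.7,"y":0,"z":-3.7,"ax":0,"ay":0,"az":0,"jaw":0},
    {"x":6.1,"y":0,"z":-4.2,"ax":0,"ay":0,"az":0,"jaw":0}
  ]
}}

```text
time: 10.38
ee_pos: [0.5169, 0.1039, 0.1667]
eef_rot: [0.0, 1.0, 0.017, 0.0]
ft_force: [-1.2, -1.0, -2.7]
opening: 0.0197
grasp_force: 98.3
```

Request:
{"name": "carry_out", "arguments": {
  "series": [
    {"x":1.5,"y":0,"z":-0.3,"ax":0,"ay":0,"az":0,"jaw":0},
    {"x":3,"y":0,"z":-0.3,"ax":0,"ay":0,"az":0,"jaw":0},
    {"x":4.4,"y":0,"z":-0.2,"ax":0,"ay":0,"az":0,"jaw":0},
    {"x":5.4,"y":0,"z":0,"ax":0,"ay":0,"az":0,"jaw":0},
    {"x":5.4,"y":0,"z":0,"ax":0,"ay":0,"az":0,"jaw":0}
  ]
}}

```text
time: 11.0
ee_pos: [0.5702, 0.1057, 0.1656]
eef_rot: [-0.0, 1.0, 0.017, -0.0]
ft_force: [-0.3, 0.0, -1.1]
opening: 0.02
grasp_force: 98.5
```

```bash
python3 - <<'E'
from m import *
s,R=st(); plan([.475,-.3148,.12],down(1.3))
E
```

```text
t 11.0 tcp [0.5702 0.1057 0.1656] X [ 0.999  0.034 -0.001] Y [ 0.034 -0.999 -0.   ] Z [-0.001  0.    -1.   ] F [-0.3  0.  -1.1] op 0.01996486942456626 g 98.47108840942383 q [ 0.14 -0.07  1.72  0.    1.49  1.68]
shift cm [-10.94  41.71   4.56] rot deg [-0.    0.04  0.65]
```

Request:
{"name": "carry_out", "arguments": {
  "series": [
    {"x":-4,"y":0,"z":0,"ax":0,"ay":0,"az":0,"jaw":0},
    {"x":-8,"y":4,"z":0,"ax":0,"ay":0,"az":0,"jaw":0},
    {"x":-11,"y":9,"z":1,"ax":0,"ay":0,"az":0,"jaw":0},
    {"x":-11.2,"y":15,"z":2,"ax":0,"ay":0,"az":0,"jaw":0},
    {"x":-11.2,"y":21,"z":3,"ax":0,"ay":0,"az":0,"jaw":0}
  ]
}}

```text
time: 11.62
ee_pos: [0.4644, -0.1095, 0.1366]
eef_rot: [0.0, 1.0, 0.017, 0.001]
ft_force: [1.0, 0.9, -0.1]
opening: 0.02
grasp_force: 98.4
```

Request:
{"name": "carry_out", "arguments": {
  "series": [
    {"x":0,"y":6,"z":0,"ax":0,"ay":0,"az":0,"jaw":0},
    {"x":0,"y":12,"z":0,"ax":0,"ay":0,"az":0,"jaw":0},
    {"x":0,"y":18,"z":2,"ax":0,"ay":0,"az":0,"jaw":0},
    {"x":0,"y":20.7,"z":7,"ax":0,"ay":0,"az":0,"jaw":0},
    {"x":0,"y":20.7,"z":10,"ax":0,"ay":0,"az":0,"jaw":0}
  ]
}}

```text
time: 12.25
ee_pos: [0.4709, -0.3161, 0.0338]
eef_rot: [-0.001, 1.0, 0.016, -0.001]
ft_force: [0.8, 0.0, -0.9]
opening: 0.0193
grasp_force: 98.6
```

```bash
python3 - <<'E'
from m import *
s,R=st(); plan([.4715,-.3152,-.0044],down(2))
E
```

```text
t 12.25 tcp [ 0.4709 -0.3161  0.0338] X [ 0.999  0.032 -0.001] Y [ 0.032 -0.999 -0.001] Z [-0.001  0.001 -1.   ] F [ 0.8  0.  -0.9] op 0.019346424952528234 g 98.5840630531311 q [-0.64  0.    1.88 -0.    1.27  0.9 ]
shift cm [ 0.07 -0.08  3.82] rot deg [-0.06  0.08 -0.18]
```

Request:
{"name": "carry_out", "arguments": {
  "series": [
    {"x":0,"y":0,"z":2,"ax":0,"ay":0,"az":0,"jaw":0},
    {"x":0,"y":0,"z":3.6,"ax":0,"ay":0,"az":0,"jaw":0},
    {"x":0,"y":0,"z":4,"ax":0,"ay":0,"az":0,"jaw":0},
    {"x":0,"y":0,"z":4,"ax":0,"ay":0,"az":0,"jaw":0.55},
    {"x":0,"y":0,"z":4,"ax":0,"ay":0,"az":0,"jaw":0.55}
  ]
}}

```text
time: 12.88
ee_pos: [0.4726, -0.3151, -0.0027]
eef_rot: [0.001, 1.0, 0.017, 0.001]
ft_force: [0.3, -1.0, 0.5]
opening: 0.0468
grasp_force: 0.0
```

Request:
{"name": "carry_out", "arguments": {
  "series": [
    {"x":0,"y":0,"z":0,"ax":0,"ay":0,"az":0,"jaw":0.55},
    {"x":0,"y":0,"z":-5,"ax":0,"ay":0,"az":0,"jaw":0.7},
    {"x":0,"y":0,"z":-10,"ax":0,"ay":0,"az":0,"jaw":1},
    {"x":-0.5,"y":-3,"z":-15,"ax":0,"ay":0,"az":0,"jaw":1},
    {"x":-2,"y":-9,"z":-15,"ax":0,"ay":0,"az":0,"jaw":1}
  ]
}}

```text
time: 13.5
ee_pos: [0.4502, -0.2263, 0.1507]
eef_rot: [0.002, 1.0, 0.016, 0.003]
ft_force: [1.3, 1.3, 0.3]
opening: 0.0857
grasp_force: 0.0
```

```bash
python3 - <<'E'
from m import *
f=grab("top"); im=f["bgr"].astype(int); R=im[...,2];B=im[...,0]
mo=box(im,((R-B)>60),325,150,350,245); r=rect(f,mo,.023); print("handle",r[:4])
S=.64
for n,c,w,z in [("s1",(201,338),20,.012),("s2",(260,346),20,.012),("s3",(409,354),20,.012),("plate",(238,284),20,.008),("pin",(455,265),26,.012)]:
    r=seg(f,np.array(c)*S,w,z)
    if r: print(n,r[0].round(4),"len",round(r[1],1),round(r[2],1),"ang",round(r[3],1))
st(); plan([.38,-.055,.15],down(-5))
E
```

```text
Traceback (most recent call last):
  File "m.py", line 18, in rect
    k=max(cs,key=cv2.contourArea).reshape(-1,2); P=onz(f,k,z)[:,:2]
      ~~~^^^^^^^^^^^^^^^^^^^^^^^^
ValueError: max() iterable argument is empty
```

```bash
python3 - <<'E'
from m import *
st(); plan([.404,-.055,.15],down(-5))
E
```

```text
t 13.55 tcp [ 0.4477 -0.2204  0.1484] X [0.999 0.034 0.003] Y [ 0.034 -0.999 -0.   ] Z [ 0.003  0.    -1.   ] F [3.2 0.  2.2] op 0.08510231635205955 g 0.0 q [-0.51 -0.25  1.91  0.    1.48  1.03]
shift cm [ -3.8  -16.68  -0.16] rot deg [-0.02 -0.16  6.95]
```

Request:
{"name": "carry_out", "arguments": {
  "series": [
    {"x":-1.2,"y":-5.5,"z":0,"ax":0,"ay":0,"az":2,"jaw":1},
    {"x":-2.4,"y":-11,"z":0,"ax":0,"ay":0,"az":4,"jaw":1},
    {"x":-3.8,"y":-16.4,"z":0,"ax":0,"ay":0,"az":7,"jaw":1},
    {"x":-3.8,"y":-16.4,"z":0,"ax":0,"ay":0,"az":7,"jaw":1}
  ]
}}

```text
time: 14.05
ee_pos: [0.4049, -0.0605, 0.1468]
eef_rot: [-0.0, 0.999, -0.042, 0.001]
ft_force: [-0.6, -0.2, 0.9]
opening: 0.0852
grasp_force: 0.0
```

```bash
cat >> m.py <<'E'
def slab(f,thr=None,near=None,z=.012,save=None):
    "grey-brown blob nearest to a world point; rect of its top"
    near=np.array(near); c=proj(f,[*near,z])[0]; im=cv2.GaussianBlur(f["bgr"],(3,3),0)
    g=im.astype(int); x,y=int(c[0]),int(c[1]); ref=np.median(g[y-4:y+5,x-4:x+5].reshape(-1,3),0)
    m=(np.abs(g-ref).max(2)<(thr or 22)).astype(np.uint8)
    m=cv2.morphologyEx(m,cv2.MORPH_OPEN,np.ones((5,5),np.uint8)); m=cv2.morphologyEx(m,cv2.MORPH_CLOSE,np.ones((5,5),np.uint8))
    n,L=cv2.connectedComponents(m); m=(L==L[y,x])
    r=rect(f,m,z); 
    if save is not None: 
        o=f["bgr"].copy(); cv2.drawContours(o,[r[4].reshape(-1,1,2)],-1,(0,0,255),1); cv2.imwrite(save,o)
    return r,ref
E
python3 - <<'E'
from m import *
st(); f=grab("wrist"); r,ref=slab(f,near=(.404,-.0544),save="pics/w7.png"); print(r[:4],ref)
plan([*r[0],.02],down(r[3]))
E
```

```text
t 14.05 tcp [ 0.4049 -0.0605  0.1468] X [ 0.996 -0.085  0.002] Y [-0.085 -0.996 -0.   ] Z [ 0.002  0.    -1.   ] F [-0.6 -0.2  0.9] op 0.08524479817870215 g 0.0 q [-0.21 -0.47  2.07  0.    1.54  1.44]
(array([ 0.40924802, -0.04973462]), 74.2, 50.5, -4.92) [58. 69. 82.]
shift cm [ 0.26 -1.25 12.68] rot deg [ 0.02 -0.09  0.04]
```

View pics/w7.png

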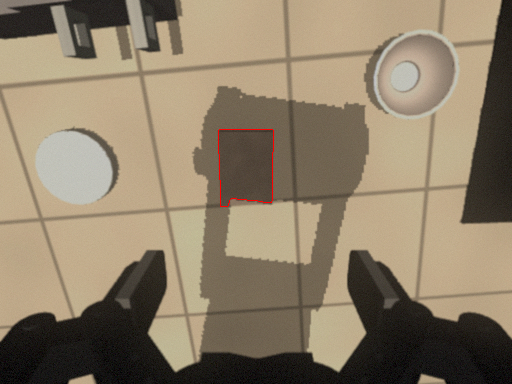

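Slab 3 is outlined at (219–273, 129–203), with a small shadow spur at the lower left. I'll fix the corners, then descend.

```bash
python3 - <<'E'
from m import *
f=grab("wrist"); st()
P=onz(f,[(219,129),(273,129),(272,202),(220,202)],.012); print(P.round(4), np.linalg.norm(np.diff(P,axis=0),axis=1), P.mean(0))
t=grab("top"); r=seg(t,np.array((409,354))*.64,20,.012); print(r[:4] if r else 0)
E
```

```text
t 14.15 tcp [ 0.4056 -0.0629  0.1466] X [ 0.996 -0.086  0.001] Y [-0.086 -0.996  0.   ] Z [ 0.001 -0.001 -1.   ] F [-0.6  0.7 -0.4] op 0.08542657963616138 g 0.0 q [-0.22 -0.47  2.07 -0.    1.54  1.44]
[[ 0.4487 -0.0309  0.012 ]
 [ 0.4446 -0.0792  0.012 ]
 [ 0.3748 -0.0734  0.012 ]
 [ 0.3791 -0.0234  0.012 ]] [0.04840799 0.07001685 0.05023814] [ 0.41177745 -0.05172959  0.012     ]
(array([ 0.46234818, -0.06163684]), 99.02254486083984, 34.12078094482422, -88.5030323266983)
```

Request:
{"name": "carry_out", "arguments": {
  "series": [
    {"x":0.3,"y":-0.8,"z":4,"ax":0,"ay":0,"az":0,"jaw":1},
    {"x":0.3,"y":-0.8,"z":8,"ax":0,"ay":0,"az":0,"jaw":1},
    {"x":0.3,"y":-0.8,"z":8,"ax":0,"ay":0,"az":0,"jaw":1},
    {"x":0.3,"y":-0.8,"z":8,"ax":0,"ay":0,"az":0,"jaw":1}
  ]
}}

```text
time: 14.7
ee_pos: [0.4098, -0.056, 0.0677]
eef_rot: [0.0, 0.999, -0.045, 0.0]
ft_force: [-0.3, -0.5, 0.1]
opening: 0.0853
grasp_force: 0.0
```

```bash
python3 - <<'E'
from m import *
st(); f=grab("wrist"); r,ref=slab(f,near=(.408,-.053),save="pics/w8.png"); print(r[:4],ref)
st(); plan([*r[0],.02],down(r[3]))
E
```

```text
t 14.7 tcp [ 0.4098 -0.056   0.0677] X [ 0.996 -0.089  0.001] Y [-0.089 -0.996  0.   ] Z [ 0.001 -0.    -1.   ] F [-0.3 -0.5  0.1] op 0.08528381998141922 g 0.0 q [-0.2  -0.41  2.16 -0.    1.39  1.46]
(array([ 0.4111611 , -0.04978746]), 71.1, 50.2, -4.92) [60. 72. 84.]
t 14.75 tcp [ 0.41  -0.056  0.068] X [ 0.996 -0.089  0.002] Y [-0.089 -0.996  0.   ] Z [ 0.002 -0.    -1.   ] F [-0.2  0.6  1.1] op 0.08570656652836257 g 0.0 q [-0.2  -0.41  2.16 -0.    1.39  1.46]
shift cm [ 0.05 -0.63  4.8 ] rot deg [ 0.02 -0.11 -0.18]
```

View pics/w8.png

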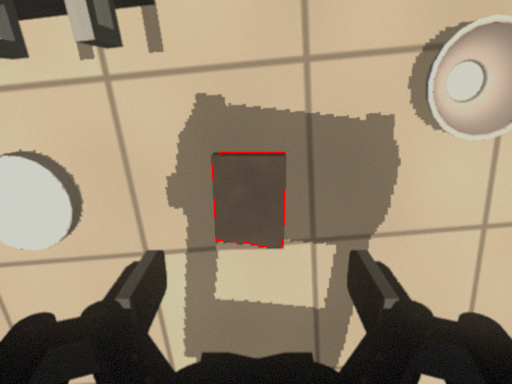

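Slab 3 is cleanly outlined at (213–286, 153–247), size 71.1×50.2. I'll grasp it there.

Request:
{"name": "carry_out", "arguments": {
  "newtons": 50,
  "series": [
    {"x":0,"y":-0.6,"z":4,"ax":0,"ay":0,"az":0,"jaw":1},
    {"x":0,"y":-0.6,"z":7,"ax":0,"ay":0,"az":0,"jaw":1},
    {"x":0,"y":-0.6,"z":8,"ax":0,"ay":0,"az":0,"jaw":1},
    {"x":0,"y":-0.6,"z":8,"ax":0,"ay":0,"az":0,"jaw":0.7},
    {"x":0,"y":-0.6,"z":8,"ax":0,"ay":0,"az":0,"jaw":0.3}
  ]
}}

```text
time: 15.38
ee_pos: [0.4106, -0.0496, -0.0122]
eef_rot: [0.0, 0.999, -0.044, 0.001]
ft_force: [-0.7, -5.6, 4.0]
opening: 0.0514
grasp_force: 2.9
```

Request:
{"name": "carry_out", "arguments": {
  "series": [
    {"x":0,"y":0,"z":0,"ax":0,"ay":0,"az":0,"jaw":0.3},
    {"x":0,"y":0,"z":0,"ax":0,"ay":0,"az":0,"jaw":0.3}
  ]
}}

```text
time: 15.62
ee_pos: [0.4107, -0.0496, -0.012]
eef_rot: [0.0, 0.999, -0.044, 0.001]
ft_force: [-1.9, 0.5, 7.8]
opening: 0.0489
grasp_force: 52.1
```

Request:
{"name": "carry_out", "arguments": {
  "series": [
    {"x":0,"y":0,"z":-4,"ax":0,"ay":0,"az":0,"jaw":0.3},
    {"x":0,"y":0,"z":-10,"ax":0,"ay":0,"az":0,"jaw":0.3},
    {"x":0,"y":0,"z":-16,"ax":0,"ay":0,"az":0,"jaw":0.3},
    {"x":3,"y":-3,"z":-19.2,"ax":0,"ay":0,"az":-2,"jaw":0.3},
    {"x":7,"y":-7,"z":-19.2,"ax":0,"ay":0,"az":-5,"jaw":0.3}
  ]
}}

```text
time: 16.25
ee_pos: [0.4876, 0.0146, 0.1832]
eef_rot: [0.0, 1.0, -0.0, 0.004]
ft_force: [-0.1, -1.0, -1.5]
opening: 0.0483
grasp_force: 52.7
```

Request:
{"name": "carry_out", "arguments": {
  "series": [
    {"x":2.5,"y":-3,"z":0,"ax":0,"ay":0,"az":-1.7,"jaw":0.3},
    {"x":5.6,"y":-6.8,"z":0,"ax":0,"ay":0,"az":-1.7,"jaw":0.3},
    {"x":5.6,"y":-6.8,"z":0,"ax":0,"ay":0,"az":-1.7,"jaw":0.3},
    {"x":5.6,"y":-6.8,"z":0,"ax":0,"ay":0,"az":-1.7,"jaw":0.3}
  ]
}}

```text
time: 16.75
ee_pos: [0.5415, 0.0821, 0.1788]
eef_rot: [0.0, 1.0, 0.015, 0.0]
ft_force: [-0.1, 0.7, -1.1]
opening: 0.0489
grasp_force: 52.7
```

```bash
python3 - <<'E'
from m import *
s,R=st(); f=grab("wrist"); np.savez("press_view.npz",**{k:f[k] for k in("bgr","R","t","K","k1")})
o=np.array([.6018,.0727,0]); A=Ro.from_euler("z",1.6,degrees=True).as_matrix()
for n,P in [("wall in",[(54,70,88),(54,-70,88),(-54,70,88),(-54,-70,88)]),("wall out",[(60,76,88),(60,-76,88),(-60,76,88)]),("pocket",[(38,28,64),(38,-28,64),(-38,28,64),(-38,-28,64)])]:
    print(n,proj(f,o+np.array(P)/1000@A.T).round(0).tolist())
cv2.imwrite("pics/w9.png",cv2.resize(f["bgr"],(800,600),interpolation=cv2.INTER_CUBIC))
E
```

```text
t 16.75 tcp [0.5415 0.0821 0.1788] X [1.    0.029 0.   ] Y [ 0.029 -1.     0.   ] Z [ 0. -0. -1.] F [-0.1  0.7 -1.1] op 0.04885538337067714 g 52.69869267940521 q [ 0.1  -0.15  1.77 -0.    1.52  1.65]
wall in [[173.0, 31.0], [375.0, 31.0], [184.0, 180.0], [359.0, 180.0]]
wall out [[164.0, 21.0], [385.0, 22.0], [177.0, 187.0]]
pocket [[236.0, 58.0], [308.0, 58.0], [238.0, 154.0], [303.0, 154.0]]
```

View pics/w9.png

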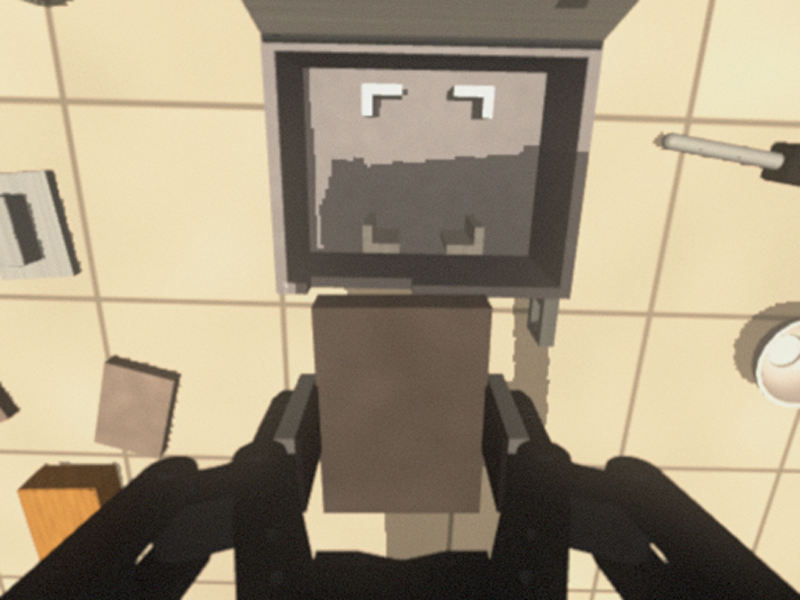

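The view shows the open press: rim corners near (275,52), (588,58), (286,284) and (563,290); guides at (361,84), (494,87), (363,250) and (483,250). The slab is held square. I fit the rim's edges for the press pose.

```bash
cat > pv.py <<'E'
from m import *
f=dict(np.load("press_view.npz")); f["k1"]=float(f["k1"])
g=cv2.GaussianBlur(cv2.cvtColor(f["bgr"],cv2.COLOR_BGR2GRAY),(3,3),0).astype(np.float32)
o=np.array([.6018,.0727,0]); A=Ro.from_euler("z",1.6,degrees=True).as_matrix()
def edge(p,q,z,n,span=.008,sign=-1):
    """p,q: ends in press frame (mm); n: outward unit; strongest change bright->dark going inward; returns world pts"""
    out=[]; ss=np.arange(-span,span,.0003)
    for a in np.linspace(.12,.88,40):
        c=np.array(p)*(1-a)+np.array(q)*a; c=np.r_[c,z]/1000
        W=o+(c+np.outer(-ss,np.r_[n,0]))@A.T      # going inward
        uv=proj(f,W).astype(np.float32); v=cv2.remap(g,uv[:,0].copy(),uv[:,1].copy(),cv2.INTER_LINEAR).ravel()
        d=np.gradient(cv2.GaussianBlur(v.reshape(-1,1),(1,9),0).ravel())*sign; i=d[5:-5].argmax()+5
        if d[i]>.3: out.append(W[i,:2])
    return np.array(out)
def line(P):
    vx,vy,x,y=cv2.fitLine((P*1000).astype(np.float32),cv2.DIST_HUBER,0,.5,.01,.01).ravel(); return np.array([x,y]),np.array([vx,vy])
L={}
for nm,p,q,n in [("far",(54,70),(54,-70),(1,0)),("left",(54,70),(-54,70),(0,1)),("right",(54,-70),(-54,-70),(0,-1)),("near",(-54,70),(-54,-70),(-1,0))]:
    P=edge(p,q,88,n); L[nm]=line(P); c,v=L[nm]; print(nm,len(P),c.round(1),"ang",round(np.degrees(np.arctan2(v[1],v[0])),2))
def X(a,b):
    (c,v),(d,w)=L[a],L[b]; t=np.linalg.solve(np.c_[v,-w],d-c); return c+v*t[0]
C=[X("far","left"),X("far","right"),X("near","right"),X("near","left")]; C=np.array(C); print(C.round(1),np.linalg.norm(C-np.roll(C,-1,0),axis=1).round(1),"centre",C.mean(0).round(1))
E
python3 pv.py
```

```text
far 40 [654.  66.] ang -89.4
left 40 [599.2 142.3] ang 0.63
right 40 [596.7  -1.7] ang 6.25
near 40 [544.9  72.9] ang -88.07
[[653.2 142.8]
 [654.6   4.6]
 [547.6  -7.1]
 [542.6 141.6]] [138.2 107.7 148.8 110.6] centre [599.5  70.5]
```

```bash
cat >> pv.py <<'E'
print("----")
for c,y in (((.5997,.0722),.6),((.5997,.0722),1.1)):
    A=Ro.from_euler("z",y,degrees=True).as_matrix()
    for P in [[(38,28,64),(38,-28,64),(-38,28,64),(-38,-28,64)],[(54,70,88),(54,-70,88),(-54,-70,88),(-54,70,88)],[(54,70,20),(54,-70,20),(-54,-70,20),(-54,70,20)]]:
        print((proj(f,np.array([*c,0])+np.array(P)/1000@A.T)/.64).round(0).tolist())
E
python3 pv.py | sed -n '/----/,$p'
```

```text
----
[[372.0, 95.0], [483.0, 97.0], [371.0, 243.0], [473.0, 245.0]]
[[274.0, 51.0], [588.0, 57.0], [559.0, 288.0], [287.0, 283.0]]
[[303.0, 68.0], [546.0, 73.0], [527.0, 256.0], [310.0, 252.0]]
[[371.0, 95.0], [483.0, 96.0], [372.0, 244.0], [474.0, 245.0]]
[[273.0, 52.0], [588.0, 56.0], [561.0, 287.0], [288.0, 284.0]]
[[302.0, 69.0], [545.0, 72.0], [528.0, 255.0], [311.0, 252.0]]
```

Press pose: centre (0.5997, 0.0722), yaw 0.7°. Projecting its rim and pocket corners with this pose lands within 2 px of what I saw. Placing slab 3.

Request:
{"name": "carry_out", "arguments": {
  "series": [
    {"x":3,"y":0.6,"z":0,"ax":0,"ay":0,"az":0.5,"jaw":0.3},
    {"x":5.8,"y":1.2,"z":2,"ax":0,"ay":0,"az":1,"jaw":0.3},
    {"x":5.8,"y":1.2,"z":4,"ax":0,"ay":0,"az":1,"jaw":0.3},
    {"x":5.8,"y":1.2,"z":4,"ax":0,"ay":0,"az":1,"jaw":0.3},
    {"x":5.8,"y":1.2,"z":4,"ax":0,"ay":0,"az":1,"jaw":0.3}
  ]
}}

```text
time: 17.42
ee_pos: [0.5995, 0.0718, 0.1393]
eef_rot: [-0.0, 1.0, 0.006, 0.001]
ft_force: [-0.3, -0.2, -1.1]
opening: 0.0485
grasp_force: 52.7
```

```bash
python3 - <<'E'
from m import *
st(); plan([.5997,.0722,.008],down(.7))
E
```

```text
t 17.425 tcp [0.5995 0.0718 0.1393] X [1.    0.011 0.001] Y [ 0.011 -1.    -0.   ] Z [ 0.001  0.    -1.   ] F [-0.3 -0.2 -1.1] op 0.04851777828068591 g 52.664830684661865 q [ 0.08 -0.    1.7   0.    1.44  1.64]
shift cm [ 0.   -0.04 13.13] rot deg [-0.   -0.06 -0.06]
```

Request:
{"name": "carry_out", "arguments": {
  "series": [
    {"x":0,"y":0,"z":3,"ax":0,"ay":0,"az":0,"jaw":0.3},
    {"x":0,"y":0,"z":6,"ax":0,"ay":0,"az":0,"jaw":0.3},
    {"x":0,"y":0,"z":8,"ax":0,"ay":0,"az":0,"jaw":0.3},
    {"x":0,"y":0,"z":9,"ax":0,"ay":0,"az":0,"jaw":0.3},
    {"x":0,"y":0,"z":10,"ax":0,"ay":0,"az":0,"jaw":0.3}
  ]
}}

```text
time: 18.05
ee_pos: [0.6004, 0.0719, 0.0387]
eef_rot: [-0.0, 1.0, 0.006, 0.001]
ft_force: [-0.5, 0.3, -0.9]
opening: 0.0487
grasp_force: 52.7
```

Request:
{"name": "carry_out", "arguments": {
  "series": [
    {"x":0,"y":0,"z":1,"ax":0,"ay":0,"az":0,"jaw":0.3},
    {"x":0,"y":0,"z":2,"ax":0,"ay":0,"az":0,"jaw":0.3},
    {"x":0,"y":0,"z":2.8,"ax":0,"ay":0,"az":0,"jaw":0.3},
    {"x":0,"y":0,"z":2.9,"ax":0,"ay":0,"az":0,"jaw":0.3}
  ]
}}

```text
time: 18.55
ee_pos: [0.5997, 0.0719, 0.0085]
eef_rot: [0.0, 1.0, 0.006, -0.0]
ft_force: [0.3, 0.6, -1.4]
opening: 0.0486
grasp_force: 52.7
```

Request:
{"name": "carry_out", "arguments": {
  "series": [
    {"x":0,"y":0,"z":0.1,"ax":0,"ay":0,"az":0,"jaw":0.3},
    {"x":0,"y":0,"z":0.1,"ax":0,"ay":0,"az":0,"jaw":0.8},
    {"x":0,"y":0,"z":0.1,"ax":0,"ay":0,"az":0,"jaw":0.8},
    {"x":0,"y":0,"z":0,"ax":0,"ay":0,"az":0,"jaw":0.8},
    {"x":0,"y":0,"z":-4,"ax":0,"ay":0,"az":0,"jaw":0.8}
  ]
}}

```text
time: 19.18
ee_pos: [0.5983, 0.0717, 0.047]
eef_rot: [0.0, 1.0, 0.006, -0.002]
ft_force: [-0.2, 0.3, 0.3]
opening: 0.0686
grasp_force: 0.0
```

Request:
{"name": "carry_out", "arguments": {
  "series": [
    {"x":0,"y":0,"z":-6,"ax":0,"ay":0,"az":0,"jaw":0.8},
    {"x":-3,"y":-3,"z":-10,"ax":0,"ay":0,"az":3,"jaw":1},
    {"x":-7,"y":-7.5,"z":-10,"ax":0,"ay":0,"az":7,"jaw":1},
    {"x":-11,"y":-12,"z":-10,"ax":0,"ay":0,"az":11,"jaw":1},
    {"x":-15,"y":-16.5,"z":-10,"ax":0,"ay":0,"az":15,"jaw":1}
  ]
}}

```text
time: 19.8
ee_pos: [0.4467, 0.2362, 0.1496]
eef_rot: [-0.0, 0.992, -0.126, 0.0]
ft_force: [0.8, 1.1, -0.4]
opening: 0.0855
grasp_force: 0.0
```

```bash
python3 - <<'E'
from m import *
st(); plan([.417,.273,.068],down(-15))
E
```

```text
t 19.8 tcp [0.4467 0.2362 0.1496] X [ 0.968 -0.251  0.001] Y [-0.251 -0.968 -0.001] Z [ 0.001  0.    -1.   ] F [ 0.8  1.1 -0.4] op 0.08547835549644733 g 0.0 q [ 0.44 -0.23  1.89  0.    1.48  2.26]
shift cm [-3.8  -2.81  8.16] rot deg [-0.04 -0.04  0.49]
```

Request:
{"name": "carry_out", "arguments": {
  "series": [
    {"x":-3.8,"y":-2.8,"z":2,"ax":0,"ay":0,"az":0.5,"jaw":1},
    {"x":-3.8,"y":-2.8,"z":6,"ax":0,"ay":0,"az":0.5,"jaw":1},
    {"x":-3.8,"y":-2.8,"z":8.1,"ax":0,"ay":0,"az":0.5,"jaw":1},
    {"x":-3.8,"y":-2.8,"z":8.1,"ax":0,"ay":0,"az":0.5,"jaw":1},
    {"x":-3.8,"y":-2.8,"z":8.1,"ax":0,"ay":0,"az":0.5,"jaw":1}
  ]
}}

```text
time: 20.42
ee_pos: [0.4187, 0.2719, 0.0694]
eef_rot: [-0.0, 0.992, -0.129, 0.0]
ft_force: [0.7, 0.9, -0.1]
opening: 0.0858
grasp_force: 0.0
```

```bash
cat > sl.py <<'E'
import sys
from m import *
st(); f=grab("wrist"); n=tuple(map(float,sys.argv[1:3])); 
for thr in (14,18,22,28): r,ref=slab(f,thr=thr,near=n,save="pics/last.png"); print(thr,r[0].round(4),r[1:4],ref,r[4].min(0),r[4].max(0))
r,_=slab(f,near=n); plan([*r[0],-.012],down(r[3]))
E
python3 sl.py .416 .274
```

```text
t 20.425 tcp [0.4187 0.2719 0.0694] X [ 0.967 -0.257  0.001] Y [-0.257 -0.967 -0.001] Z [ 0.001  0.001 -1.   ] F [ 0.7  0.9 -0.1] op 0.08578674965653015 g 0.0 q [ 0.52 -0.19  1.99  0.    1.34  2.36]
14 [0.417  0.2789] (72.9, 50.8, -15.08) [64. 76. 90.] [211 156] [286 252]
18 [0.4177 0.2789] (75.9, 51.7, -15.06) [64. 76. 90.] [210 153] [286 253]
22 [0.4141 0.2791] (84.2, 52.0, -13.16) [64. 76. 90.] [209 153] [286 262]
28 [0.414  0.2794] (84.0, 53.4, -13.74) [64. 76. 90.] [208 153] [287 262]
shift cm [-0.65 -0.56  8.16] rot deg [-0.07 -0.07 -1.71]
```

Request:
{"name": "carry_out", "arguments": {
  "newtons": 50,
  "series": [
    {"x":-0.2,"y":-0.6,"z":4,"ax":0,"ay":0,"az":0,"jaw":1},
    {"x":-0.2,"y":-0.6,"z":7,"ax":0,"ay":0,"az":0,"jaw":1},
    {"x":-0.2,"y":-0.6,"z":8.1,"ax":0,"ay":0,"az":0,"jaw":1},
    {"x":-0.2,"y":-0.6,"z":8.1,"ax":0,"ay":0,"az":0,"jaw":0.7},
    {"x":-0.2,"y":-0.6,"z":8.1,"ax":0,"ay":0,"az":0,"jaw":0.3}
  ]
}}

```text
time: 21.1
ee_pos: [0.4186, 0.2784, -0.0113]
eef_rot: [-0.001, 0.992, -0.129, 0.001]
ft_force: [-1.5, -3.9, 2.1]
opening: 0.0519
grasp_force: 1.2
```

Request:
{"name": "carry_out", "arguments": {
  "series": [
    {"x":0,"y":0,"z":0,"ax":0,"ay":0,"az":0,"jaw":0.3},
    {"x":0,"y":0,"z":0,"ax":0,"ay":0,"az":0,"jaw":0.3},
    {"x":0,"y":0,"z":-5,"ax":0,"ay":0,"az":0,"jaw":0.3},
    {"x":0,"y":0,"z":-11,"ax":0,"ay":0,"az":0,"jaw":0.3},
    {"x":0,"y":0,"z":-16,"ax":0,"ay":0,"az":0,"jaw":0.3}
  ]
}}

```text
time: 21.72
ee_pos: [0.418, 0.2781, 0.1508]
eef_rot: [-0.001, 0.992, -0.129, 0.001]
ft_force: [0.6, -0.6, -1.7]
opening: 0.0487
grasp_force: 52.7
```

```bash
cat > held.py <<'E'
from m import *
def held(dz=.024):
    s,R=st(); f=grab("wrist"); tcp=s["ee_pos"]
    for thr in (16,22,28):
        r,ref=slab(f,thr=thr,near=(tcp[0],tcp[1]),z=tcp[2]+dz)
        d=R.T@(np.r_[r[0],tcp[2]+dz]-tcp)*1000; yaw=np.degrees(np.arctan2(R[1,0],R[0,0]))
        print(thr,"in tool mm",d.round(1),r[1:4],"rel yaw",round((r[3]-yaw+90)%180-90,2),ref,r[4].min(0),r[4].max(0))
    plan([.5997,.0722,.139],down(.7))
if __name__=="__main__": held()
E
python3 held.py
```

```text
t 21.725 tcp [0.418  0.2781 0.1508] X [ 0.967 -0.256  0.002] Y [-0.256 -0.967 -0.002] Z [ 0.002  0.001 -1.   ] F [ 0.6 -0.6 -1.7] op 0.0487097816824646 g 52.67126441001892 q [ 0.54 -0.24  1.9  -0.    1.48  2.37]
16 in tool mm [  0.6  -3.3 -24. ] (69.1, 68.8, -15.39) rel yaw -0.53 [68. 81. 94.] [178 193] [326 324]
22 in tool mm [  2.4  -1.  -24. ] (74.6, 72.2, 75.24) rel yaw -89.9 [68. 81. 94.] [177 186] [335 324]
28 in tool mm [  2.5  -1.2 -24. ] (75.6, 73.2, 76.2) rel yaw -88.94 [68. 81. 94.] [176 185] [336 325]
shift cm [22.69 15.4   1.91] rot deg [ -0.35  -0.46 -15.55]
```

Request:
{"name": "carry_out", "arguments": {
  "series": [
    {"x":4.5,"y":3.1,"z":0,"ax":0,"ay":0,"az":-3,"jaw":0.3},
    {"x":9,"y":6.2,"z":0,"ax":0,"ay":0,"az":-6,"jaw":0.3},
    {"x":13.5,"y":9.3,"z":0,"ax":0,"ay":0,"az":-9,"jaw":0.3},
    {"x":18,"y":12.4,"z":0.5,"ax":0,"ay":0,"az":-12,"jaw":0.3},
    {"x":22.6,"y":15.4,"z":1,"ax":0,"ay":0,"az":-15.6,"jaw":0.3}
  ]
}}

```text
time: 22.4
ee_pos: [0.598, 0.0696, 0.1381]
eef_rot: [-0.0, 1.0, 0.007, 0.001]
ft_force: [1.7, 1.0, -0.4]
opening: 0.0487
grasp_force: 52.6
```

Request:
{"name": "carry_out", "arguments": {
  "series": [
    {"x":0,"y":0,"z":0,"ax":0,"ay":0,"az":0,"jaw":0.3},
    {"x":0,"y":0,"z":0,"ax":0,"ay":0,"az":0,"jaw":0.3}
  ]
}}

```text
time: 22.65
ee_pos: [0.5967, 0.0713, 0.1376]
eef_rot: [-0.0, 1.0, 0.006, 0.0]
ft_force: [-0.5, 0.4, -0.8]
opening: 0.0485
grasp_force: 52.7
```

```bash
python3 -c "
from m import *
st(); plan([.5990,.0722,.0205],down(.7))"
```

```text
t 22.65 tcp [0.5967 0.0713 0.1376] X [1.    0.012 0.   ] Y [ 0.012 -1.    -0.   ] Z [ 0.  0. -1.] F [-0.5  0.4 -0.8] op 0.0484662965833234 g 52.65764772891998 q [ 0.08 -0.01  1.71  0.    1.44  1.64]
shift cm [ 0.23 -0.09 11.71] rot deg [-0.01 -0.02 -0.01]
```

Request:
{"name": "carry_out", "arguments": {
  "series": [
    {"x":0.2,"y":-0.1,"z":3,"ax":0,"ay":0,"az":0,"jaw":0.3},
    {"x":0.2,"y":-0.1,"z":6,"ax":0,"ay":0,"az":0,"jaw":0.3},
    {"x":0.2,"y":-0.1,"z":8,"ax":0,"ay":0,"az":0,"jaw":0.3},
    {"x":0.2,"y":-0.1,"z":9.5,"ax":0,"ay":0,"az":0,"jaw":0.3},
    {"x":0.2,"y":-0.1,"z":10.8,"ax":0,"ay":0,"az":0,"jaw":0.3}
  ]
}}

```text
time: 23.28
ee_pos: [0.599, 0.0725, 0.0291]
eef_rot: [-0.0, 1.0, 0.007, 0.0]
ft_force: [1.1, 0.7, -1.5]
opening: 0.0483
grasp_force: 52.7
```

Request:
{"name": "carry_out", "arguments": {
  "series": [
    {"x":0,"y":0,"z":0.6,"ax":0,"ay":0,"az":0,"jaw":0.3},
    {"x":0,"y":0,"z":0.9,"ax":0,"ay":0,"az":0,"jaw":0.3},
    {"x":0,"y":0,"z":0.9,"ax":0,"ay":0,"az":0,"jaw":0.3}
  ]
}}

```text
time: 23.65
ee_pos: [0.5991, 0.0723, 0.0211]
eef_rot: [-0.0, 1.0, 0.006, 0.0]
ft_force: [-2.9, -0.3, 4.0]
opening: 0.0483
grasp_force: 53.2
```

Request:
{"name": "carry_out", "arguments": {
  "series": [
    {"x":0,"y":0,"z":0,"ax":0,"ay":0,"az":0,"jaw":0.8},
    {"x":0,"y":0,"z":0,"ax":0,"ay":0,"az":0,"jaw":0.8},
    {"x":0,"y":0,"z":-0.1,"ax":0,"ay":0,"az":0,"jaw":0.8},
    {"x":0,"y":0,"z":-4,"ax":0,"ay":0,"az":0,"jaw":0.8},
    {"x":0,"y":0,"z":-10,"ax":0,"ay":0,"az":0,"jaw":1}
  ]
}}

```text
time: 24.28
ee_pos: [0.5978, 0.0722, 0.1197]
eef_rot: [0.0, 1.0, 0.007, -0.002]
ft_force: [1.0, -0.3, 0.5]
opening: 0.0836
grasp_force: 0.0
```

Request:
{"name": "carry_out", "arguments": {
  "series": [
    {"x":-2,"y":-4,"z":-3,"ax":0,"ay":0,"az":-4,"jaw":1},
    {"x":-5,"y":-9,"z":-3,"ax":0,"ay":0,"az":-8,"jaw":1},
    {"x":-8,"y":-14.4,"z":-3,"ax":0,"ay":0,"az":-13,"jaw":1},
    {"x":-10.8,"y":-19.8,"z":-3,"ax":0,"ay":0,"az":-18,"jaw":1},
    {"x":-13.6,"y":-25,"z":-3,"ax":0,"ay":0,"az":-22.3,"jaw":1}
  ]
}}

```text
time: 24.9
ee_pos: [0.4584, 0.322, 0.1505]
eef_rot: [-0.0, 0.98, 0.201, 0.0]
ft_force: [0.8, 0.1, -0.2]
opening: 0.0853
grasp_force: 0.0
```

```bash
python3 - <<'E'
from m import *
st(); plan([.427,.404,.068],down(23))
E
```

```text
t 24.9 tcp [0.4584 0.322  0.1505] X [0.919 0.394 0.001] Y [ 0.394 -0.919 -0.   ] Z [ 0.001  0.    -1.   ] F [ 0.8  0.1 -0.2] op 0.08530507125359982 g 0.0 q [ 0.57 -0.11  1.78 -0.    1.47  1.73]
shift cm [ 0.34 -8.77  8.25] rot deg [-0.   -0.04  0.2 ]
```

Request:
{"name": "carry_out", "arguments": {
  "series": [
    {"x":0.6,"y":-4.5,"z":1,"ax":0,"ay":0,"az":0,"jaw":1},
    {"x":0.8,"y":-9,"z":5,"ax":0,"ay":0,"az":0,"jaw":1},
    {"x":0.8,"y":-9,"z":8.2,"ax":0,"ay":0,"az":0,"jaw":1},
    {"x":0.8,"y":-9,"z":8.2,"ax":0,"ay":0,"az":0,"jaw":1},
    {"x":0.8,"y":-9,"z":8.2,"ax":0,"ay":0,"az":0,"jaw":1}
  ]
}}

```text
time: 25.52
ee_pos: [0.4323, 0.4065, 0.0698]
eef_rot: [-0.0, 0.98, 0.2, 0.001]
ft_force: [-0.2, 1.1, 0.5]
opening: 0.0853
grasp_force: 0.0
```

```bash
python3 sl.py .43 .407
```

```text
t 25.525 tcp [0.4323 0.4065 0.0698] X [0.92  0.391 0.001] Y [ 0.391 -0.92  -0.   ] Z [ 0.001  0.001 -1.   ] F [-0.2  1.1  0.5] op 0.08529884887435045 g 0.0 q [ 0.71  0.02  1.79 -0.    1.33  1.88]
14 [0.4313 0.4099] (69.5, 51.6, 23.04) [60. 72. 85.] [218 154] [291 246]
18 [0.433  0.4109] (73.6, 52.6, 23.04) [60. 72. 85.] [217 148] [291 246]
22 [0.4335 0.4114] (76.4, 53.5, 23.04) [60. 72. 85.] [216 145] [291 247]
28 [0.4332 0.4155] (79.1, 62.1, 23.04) [60. 72. 85.] [206 141] [292 247]
shift cm [ 0.26 -0.41  8.21] rot deg [-0.04 -0.12 -0.04]
```

Request:
{"name": "carry_out", "arguments": {
  "newtons": 50,
  "series": [
    {"x":0,"y":-0.3,"z":4,"ax":0,"ay":0,"az":0,"jaw":1},
    {"x":0,"y":-0.3,"z":7,"ax":0,"ay":0,"az":0,"jaw":1},
    {"x":0,"y":-0.3,"z":8.1,"ax":0,"ay":0,"az":0,"jaw":1},
    {"x":0,"y":-0.3,"z":8.1,"ax":0,"ay":0,"az":0,"jaw":0.7},
    {"x":0,"y":-0.3,"z":8.1,"ax":0,"ay":0,"az":0,"jaw":0.3}
  ]
}}

```text
time: 26.2
ee_pos: [0.4313, 0.4097, -0.011]
eef_rot: [-0.001, 0.98, 0.2, 0.001]
ft_force: [0.6, 0.2, 1.9]
opening: 0.0519
grasp_force: 0.6
```

Request:
{"name": "carry_out", "arguments": {
  "series": [
    {"x":0,"y":0,"z":0,"ax":0,"ay":0,"az":0,"jaw":0.3},
    {"x":0,"y":0,"z":0,"ax":0,"ay":0,"az":0,"jaw":0.3},
    {"x":0,"y":0,"z":-5,"ax":0,"ay":0,"az":0,"jaw":0.3},
    {"x":0,"y":0,"z":-11,"ax":0,"ay":0,"az":0,"jaw":0.3},
    {"x":0,"y":0,"z":-16,"ax":0,"ay":0,"az":0,"jaw":0.3}
  ]
}}

```text
time: 26.82
ee_pos: [0.4307, 0.4093, 0.151]
eef_rot: [-0.001, 0.98, 0.2, 0.001]
ft_force: [-0.3, 0.4, -0.9]
opening: 0.0485
grasp_force: 52.5
```

```bash
python3 held.py
```

```text
t 26.825 tcp [0.4307 0.4093 0.151 ] X [0.92  0.391 0.003] Y [ 0.391 -0.92  -0.001] Z [ 0.002  0.002 -1.   ] F [-0.3  0.4 -0.9] op 0.04847530876003671 g 52.48092234134674 q [ 0.72 -0.03  1.71  0.    1.46  1.89]
16 in tool mm [  0.7  -3.4 -24. ] (69.8, 53.7, 23.03) rel yaw -0.01 [63. 75. 89.] [193 194] [313 326]
22 in tool mm [  1.8  -0.8 -24. ] (73.9, 73.0, -71.28) rel yaw 85.68 [63. 75. 89.] [178 186] [335 327]
28 in tool mm [  2.6   0.6 -24. ] (80.0, 74.0, 11.37) rel yaw -11.67 [63. 75. 89.] [177 185] [336 335]
shift cm [ 2.15 37.71  1.82] rot deg [-0.29 -0.52 22.35]
```

Request:
{"name": "carry_out", "arguments": {
  "series": [
    {"x":0.3,"y":5,"z":0,"ax":0,"ay":0,"az":4,"jaw":0.3},
    {"x":0.6,"y":11,"z":0,"ax":0,"ay":0,"az":8,"jaw":0.3},
    {"x":0.9,"y":17,"z":0,"ax":0,"ay":0,"az":13,"jaw":0.3},
    {"x":1.2,"y":23,"z":0,"ax":0,"ay":0,"az":18,"jaw":0.3},
    {"x":1.6,"y":29,"z":0,"ax":0,"ay":0,"az":22.4,"jaw":0.3}
  ]
}}

```text
time: 27.5
ee_pos: [0.5595, 0.1468, 0.1484]
eef_rot: [-0.0, 1.0, 0.004, 0.001]
ft_force: [1.2, 0.6, -1.3]
opening: 0.0489
grasp_force: 52.5
```

```bash
python3 -c "
from m import *
st(); plan([.5992,.0722,.138],down(.7))"
```

```text
t 27.5 tcp [0.5595 0.1468 0.1484] X [1.    0.009 0.002] Y [ 0.009 -1.    -0.   ] Z [ 0.002  0.    -1.   ] F [ 1.2  0.6 -1.3] op 0.04893464190950434 g 52.500595450401306 q [ 0.21 -0.07  1.75  0.    1.46  1.77]
shift cm [3.9  7.49 1.04] rot deg [-0.03 -0.11 -0.2 ]
```

Request:
{"name": "carry_out", "arguments": {
  "series": [
    {"x":2,"y":3.8,"z":0.5,"ax":0,"ay":0,"az":0,"jaw":0.3},
    {"x":3.9,"y":7.5,"z":1,"ax":0,"ay":0,"az":0,"jaw":0.3},
    {"x":3.9,"y":7.5,"z":1,"ax":0,"ay":0,"az":0,"jaw":0.3},
    {"x":3.9,"y":7.5,"z":1,"ax":0,"ay":0,"az":0,"jaw":0.3}
  ]
}}

```text
time: 28.0
ee_pos: [0.5986, 0.0743, 0.1378]
eef_rot: [-0.0, 1.0, 0.005, 0.0]
ft_force: [0.1, -0.1, -1.6]
opening: 0.0486
grasp_force: 52.5
```

```bash
python3 -c "
from m import *
st(); plan([.5992,.0722,.0325],down(.7))"
```

```text
t 28.0 tcp [0.5986 0.0743 0.1378] X [1.    0.011 0.001] Y [ 0.011 -1.    -0.   ] Z [ 0.001  0.    -1.   ] F [ 0.1 -0.1 -1.6] op 0.04860730141713082 g 52.504833340644836 q [ 0.08 -0.01  1.7   0.    1.44  1.64]
shift cm [ 0.05  0.21 10.53] rot deg [-0.02 -0.04 -0.07]
```

Request:
{"name": "carry_out", "arguments": {
  "series": [
    {"x":0,"y":0.2,"z":3,"ax":0,"ay":0,"az":0,"jaw":0.3},
    {"x":0,"y":0.2,"z":6,"ax":0,"ay":0,"az":0,"jaw":0.3},
    {"x":0,"y":0.2,"z":7.5,"ax":0,"ay":0,"az":0,"jaw":0.3},
    {"x":0,"y":0.2,"z":8.5,"ax":0,"ay":0,"az":0,"jaw":0.3},
    {"x":0,"y":0.2,"z":9.6,"ax":0,"ay":0,"az":0,"jaw":0.3}
  ]
}}

```text
time: 28.62
ee_pos: [0.5991, 0.0724, 0.0417]
eef_rot: [-0.0, 1.0, 0.006, 0.001]
ft_force: [0.1, -0.1, -0.4]
opening: 0.0487
grasp_force: 52.5
```

Request:
{"name": "carry_out", "arguments": {
  "series": [
    {"x":0,"y":0,"z":0.5,"ax":0,"ay":0,"az":0,"jaw":0.3},
    {"x":0,"y":0,"z":0.9,"ax":0,"ay":0,"az":0,"jaw":0.3},
    {"x":0,"y":0,"z":0.9,"ax":0,"ay":0,"az":0,"jaw":0.3}
  ]
}}

```text
time: 29.0
ee_pos: [0.5989, 0.0721, 0.0333]
eef_rot: [-0.0, 1.0, 0.006, 0.0]
ft_force: [-4.5, -0.2, 7.1]
opening: 0.0484
grasp_force: 53.4
```

Request:
{"name": "carry_out", "arguments": {
  "series": [
    {"x":0,"y":0,"z":0,"ax":0,"ay":0,"az":0,"jaw":0.8},
    {"x":0,"y":0,"z":0,"ax":0,"ay":0,"az":0,"jaw":0.8},
    {"x":0,"y":0,"z":-0.1,"ax":0,"ay":0,"az":0,"jaw":0.8},
    {"x":0,"y":0,"z":-4,"ax":0,"ay":0,"az":0,"jaw":0.8},
    {"x":0,"y":0,"z":-10,"ax":0,"ay":0,"az":0,"jaw":1}
  ]
}}

```text
time: 29.62
ee_pos: [0.5976, 0.072, 0.1316]
eef_rot: [0.0, 1.0, 0.006, -0.002]
ft_force: [1.0, 0.4, 0.2]
opening: 0.0837
grasp_force: 0.0
```

Request:
{"name": "carry_out", "arguments": {
  "series": [
    {"x":-2,"y":0,"z":-3,"ax":0,"ay":0,"az":0,"jaw":1},
    {"x":-4,"y":-3,"z":-5,"ax":0,"ay":0,"az":0,"jaw":1},
    {"x":-5,"y":-8,"z":-5,"ax":0,"ay":0,"az":0,"jaw":1},
    {"x":-5,"y":-8,"z":-5,"ax":0,"ay":0,"az":0,"jaw":1},
    {"x":-5,"y":-8,"z":-5,"ax":0,"ay":0,"az":0,"jaw":1}
  ]
}}

```text
time: 30.25
ee_pos: [0.5477, 0.1513, 0.1821]
eef_rot: [0.0, 1.0, 0.006, -0.0]
ft_force: [-0.0, -0.1, 0.0]
opening: 0.0852
grasp_force: 0.0
```

```bash
python3 - <<'E'
from m import *
s,R=st(); f=grab("wrist"); cv2.imwrite("pics/unv1.png",f["bgr"])
for thr in(10,14,18,24):
    r,ref=slab(f,thr=thr,near=(.5997,.0722),z=.056); print("stack",thr,r[0].round(4),r[1:4],ref,r[4].min(0),r[4].max(0))
h=cv2.cvtColor(f["bgr"],cv2.COLOR_BGR2HSV); p=proj(f,[[.515,.315,.008],[.515,.27,.008],[.54,.315,.008]]); print(p.round(0))
# low-saturation bright = steel plate
m=(h[...,1]<45).astype(np.uint8); n,L,stt,c=cv2.connectedComponentsWithStats(cv2.morphologyEx(m,cv2.MORPH_OPEN,np.ones((3,3))))
for i in range(1,n):
    if stt[i,4]>300: print(stt[i],onz(f,[c[i]],.008).round(3))
E
```

```text
t 30.25 tcp [0.5477 0.1513 0.1821] X [ 1.     0.012 -0.   ] Y [ 0.012 -1.     0.   ] Z [-0. -0. -1.] F [-0.  -0.1  0. ] op 0.08516956250171953 g 0.0 q [ 0.22 -0.1   1.73 -0.    1.52  1.78]
stack 10 [0.5939 0.0728] (64.2, 50.9, 0.71) [64. 76. 89.] [318  86] [375 161]
stack 14 [0.5911 0.0705] (69.8, 55.4, 0.79) [64. 76. 89.] [318  86] [379 167]
stack 18 [0.5906 0.0702] (70.7, 56.0, 0.71) [64. 76. 89.] [318  86] [380 168]
stack 24 [0.5649 0.0932] (123.1, 110.8, 0.96) [64. 76. 89.] [261  85] [380 220]
[[106. 190.]
 [148. 190.]
 [103. 168.]]
[  263    34   214   136 10592] [[0.63  0.061 0.008]]
[448  80  20  71 408] [[ 0.6   -0.05   0.008]]
[  53  120   62   68 2729] [[0.555 0.333 0.008]]
[424 184  23  41 384] [[ 0.504 -0.043  0.008]]
[265 240  47  17 453] [[0.447 0.115 0.008]]
```

```bash
python3 - <<'E'
from m import *
import json
f=grab("wrist"); g=cv2.cvtColor(f["bgr"],cv2.COLOR_BGR2GRAY)
A=Ro.from_euler("z",.7,degrees=True).as_matrix(); o=np.array([.5997,.0722,0])
for y in (-15,-8,0,8,15):
    X=np.arange(-60,62,3); P=o+np.c_[X,np.full(len(X),y),np.full(len(X),56)]/1000@A.T
    uv=proj(f,P).astype(np.float32); v=cv2.remap(g,uv[:,0].copy(),uv[:,1].copy(),cv2.INTER_LINEAR).ravel()
    print(y," ".join(f"{x}:{int(a)}" for x,a in zip(X,v)))
X=np.arange(-45,46,3)
for x in (-15,0,15):
    P=o+np.c_[np.full(len(X),x),X,np.full(len(X),56)]/1000@A.T
    uv=proj(f,P).astype(np.float32); v=cv2.remap(g,uv[:,0].copy(),uv[:,1].copy(),cv2.INTER_LINEAR).ravel()
    print("x",x," ".join(f"{a}:{int(b)}" for a,b in zip(X,v)))
E
```

```text
-15 -60:59 -57:55 -54:57 -51:60 -48:53 -45:64 -42:82 -39:77 -36:77 -33:80 -30:80 -27:76 -24:78 -21:78 -18:80 -15:80 -12:81 -9:79 -6:81 -3:81 0:81 3:81 6:95 9:132 12:131 15:131 18:133 21:136 24:137 27:138 30:137 33:121 36:129 39:95 42:108 45:143 48:143 51:126 54:45 57:73 60:144
-8 -60:58 -57:58 -54:56 -51:56 -48:54 -45:58 -42:81 -39:74 -36:80 -33:77 -30:81 -27:80 -24:81 -21:78 -18:78 -15:77 -12:78 -9:77 -6:78 -3:78 0:79 3:80 6:77 9:80 12:80 15:126 18:134 21:135 24:138 27:140 30:140 33:128 36:143 39:68 42:75 45:142 48:145 51:132 54:40 57:72 60:145
0 -60:59 -57:56 -54:57 -51:55 -48:57 -45:58 -42:84 -39:85 -36:80 -33:81 -30:79 -27:79 -24:76 -21:76 -18:78 -15:78 -12:81 -9:80 -6:78 -3:79 0:75 3:80 6:80 9:78 12:81 15:79 18:78 21:78 24:77 27:78 30:136 33:125 36:147 39:144 42:144 45:145 48:142 51:134 54:37 57:69 60:146
8 -60:71 -57:60 -54:55 -51:54 -48:55 -45:58 -42:83 -39:85 -36:78 -33:80 -30:78 -27:78 -24:75 -21:77 -18:74 -15:75 -12:78 -9:77 -6:79 -3:78 0:82 3:83 6:85 9:84 12:81 15:85 18:80 21:81 24:80 27:91 30:137 33:123 36:144 39:145 42:146 45:146 48:145 51:136 54:45 57:71 60:144
15 -60:7
[... 191 characters left out ...]
0:137 33:121 36:149 39:179 42:210 45:144 48:143 51:138 54:45 57:68 60:144
x -15 -45:139 -42:138 -39:137 -36:138 -33:137 -30:139 -27:137 -24:133 -21:77 -18:76 -15:80 -12:78 -9:79 -6:79 -3:80 0:78 3:80 6:75 9:79 12:78 15:77 18:77 21:76 24:76 27:46 30:41 33:78 36:84 39:84 42:83 45:84
x 0 -45:139 -42:141 -39:140 -36:140 -33:139 -30:137 -27:138 -24:133 -21:131 -18:95 -15:81 -12:80 -9:77 -6:80 -3:78 0:75 3:78 6:78 9:80 12:79 15:82 18:82 21:79 24:80 27:48 30:49 33:82 36:84 39:83 42:85 45:86
x 15 -45:140 -42:139 -39:141 -36:142 -33:140 -30:142 -27:142 -24:136 -21:131 -18:130 -15:131 -12:134 -9:136 -6:80 -3:84 0:79 3:81 6:81 9:84 12:82 15:81 18:81 21:82 24:81 27:53 30:54 33:85 36:87 39:84 42:86 45:82
```

Request:
{"name": "carry_out", "arguments": {
  "series": [
    {"x":0.3,"y":-6,"z":0,"ax":0,"ay":0,"az":0,"jaw":1},
    {"x":0.6,"y":-12,"z":1,"ax":0,"ay":0,"az":0,"jaw":1},
    {"x":0.9,"y":-18,"z":4,"ax":0,"ay":0,"az":0,"jaw":1},
    {"x":0.9,"y":-18,"z":8,"ax":0,"ay":0,"az":0,"jaw":1},
    {"x":0.9,"y":-18,"z":8,"ax":0,"ay":0,"az":0,"jaw":1}
  ]
}}

```text
time: 30.98
ee_pos: [0.5535, 0.3305, 0.0986]
eef_rot: [0.002, 1.0, 0.006, -0.003]
ft_force: [0.7, 0.1, 0.8]
opening: 0.0853
grasp_force: 0.0
```

```bash
python3 - <<'E'
from m import *
s,R=st(); s,R=st(); f=grab("wrist"); cv2.imwrite("pics/plate.png",f["bgr"])
h=cv2.cvtColor(f["bgr"],cv2.COLOR_BGR2HSV); p=proj(f,[[.555,.333,.008]])[0]; print(p.round(0),f["bgr"][int(p[1]),int(p[0])])
for T in (45,60):
    m=(h[...,1]<T).astype(np.uint8); m=cv2.morphologyEx(m,cv2.MORPH_OPEN,np.ones((3,3),np.uint8)); n,L,stt,c=cv2.connectedComponentsWithStats(m)
    for i in range(1,n):
        if stt[i,4]>300: r=rect(f,L==i,.008); print(T,stt[i],r[0].round(4),r[1:4])
E
```

```text
t 30.975 tcp [0.5535 0.3305 0.0986] X [ 1.     0.011 -0.005] Y [ 0.011 -1.     0.003] Z [-0.005 -0.003 -1.   ] F [0.7 0.1 0.8] op 0.08528640945298531 g 0.0 q [ 0.5   0.11  1.65 -0.    1.39  2.06]
t 30.975 tcp [0.5535 0.3305 0.0986] X [ 1.     0.011 -0.005] Y [ 0.011 -1.     0.003] Z [-0.005 -0.003 -1.   ] F [0.7 0.1 0.8] op 0.08528640945298531 g 0.0 q [ 0.5   0.11  1.65 -0.    1.39  2.06]
[254. 185.] [85 95 99]
45 [ 221  142   65   84 3336] [0.554  0.3333] (69.4, 48.8, 4.7)
45 [ 461  291   51   51 1346] [0.4323 0.0998] (68.4, 42.2, 59.13)
60 [ 219  141   68   88 5242] [0.5538 0.3335] (71.7, 50.3, 4.7)
60 [368 263  31  47 457] [0.4608 0.215 ] (52.1, 17.3, 24.1)
60 [ 460  289   52   59 1999] [0.4199 0.1117] (75.3, 46.9, 15.57)
```

Request:
{"name": "carry_out", "arguments": {
  "series": [
    {"x":0,"y":-0.2,"z":0,"ax":0,"ay":0,"az":-4.1,"jaw":0.7},
    {"x":0,"y":-0.2,"z":2,"ax":0,"ay":0,"az":-4.1,"jaw":0.7},
    {"x":0,"y":-0.2,"z":2,"ax":0,"ay":0,"az":-4.1,"jaw":0.7},
    {"x":0,"y":-0.2,"z":2,"ax":0,"ay":0,"az":-4.1,"jaw":0.7}
  ]
}}

```text
time: 31.52
ee_pos: [0.5548, 0.3332, 0.0826]
eef_rot: [-0.0, 0.999, 0.041, 0.0]
ft_force: [-0.4, -0.2, -0.3]
opening: 0.0596
grasp_force: 0.0
```

```bash
python3 - <<'E'
from m import *
s,R=st(); f=grab("wrist")
h=cv2.cvtColor(f["bgr"],cv2.COLOR_BGR2HSV)
for T in (50,60):
    m=(h[...,1]<T).astype(np.uint8); m=cv2.morphologyEx(m,cv2.MORPH_OPEN,np.ones((3,3),np.uint8)); n,L,stt,c=cv2.connectedComponentsWithStats(m)
    for i in range(1,n):
        if stt[i,4]>1500: r=rect(f,L==i,.008); print(T,stt[i],r[0].round(4),r[1:4])
plan([.5539,.3334,0],down(4.7))
E
```

```text
t 31.525 tcp [0.5548 0.3332 0.0826] X [0.997 0.082 0.   ] Y [ 0.082 -0.997 -0.   ] Z [ 0.  0. -1.] F [-0.4 -0.2 -0.3] op 0.05964884660710116 g 0.0 q [ 0.5   0.13  1.66 -0.    1.36  1.99]
50 [ 224  150   68   88 5555] [0.5537 0.3334] (70.1, 49.5, 4.91)
60 [ 223  149   69   89 5867] [0.554  0.3336] (70.7, 50.5, 4.7)
shift cm [-0.1  -0.01  8.28] rot deg [-0.01 -0.03 -0.01]
```

Plate is at (0.5538, 0.3335), yaw 4.8°, size 70×50. I grasp it by the rib.

Request:
{"name": "carry_out", "arguments": {
  "newtons": 60,
  "series": [
    {"x":-0.1,"y":0,"z":4,"ax":0,"ay":0,"az":0,"jaw":0.6},
    {"x":-0.1,"y":0,"z":7,"ax":0,"ay":0,"az":0,"jaw":0.6},
    {"x":-0.1,"y":0,"z":8.2,"ax":0,"ay":0,"az":0,"jaw":0.6},
    {"x":-0.1,"y":0,"z":8.2,"ax":0,"ay":0,"az":0,"jaw":0.6},
    {"x":-0.1,"y":0,"z":8.2,"ax":0,"ay":0,"az":0,"jaw":0}
  ]
}}

```text
time: 32.2
ee_pos: [0.5543, 0.3339, 0.0018]
eef_rot: [-0.0, 0.999, 0.041, 0.001]
ft_force: [0.4, 1.1, -0.5]
opening: 0.0344
grasp_force: 0.0
```

Request:
{"name": "carry_out", "arguments": {
  "series": [
    {"x":0,"y":0,"z":0,"ax":0,"ay":0,"az":0,"jaw":0},
    {"x":0,"y":0,"z":0,"ax":0,"ay":0,"az":0,"jaw":0},
    {"x":0,"y":0,"z":0,"ax":0,"ay":0,"az":0,"jaw":0}
  ]
}}

```text
time: 32.58
ee_pos: [0.5543, 0.3338, 0.0018]
eef_rot: [-0.0, 0.999, 0.041, 0.001]
ft_force: [-0.8, -0.6, 6.3]
opening: 0.0143
grasp_force: 60.4
```

Request:
{"name": "carry_out", "arguments": {
  "series": [
    {"x":0,"y":0,"z":-5,"ax":0,"ay":0,"az":0,"jaw":0},
    {"x":0,"y":0,"z":-11,"ax":0,"ay":0,"az":0,"jaw":0},
    {"x":0.2,"y":2,"z":-16,"ax":0,"ay":0,"az":0,"jaw":0},
    {"x":0.6,"y":7,"z":-17,"ax":0,"ay":0,"az":2,"jaw":0},
    {"x":1.1,"y":12.5,"z":-17,"ax":0,"ay":0,"az":4.1,"jaw":0}
  ]
}}

```text
time: 33.2
ee_pos: [0.5753, 0.209, 0.1721]
eef_rot: [-0.0, 1.0, 0.006, 0.001]
ft_force: [0.6, -1.5, -3.0]
opening: 0.0145
grasp_force: 59.4
```

Request:
{"name": "carry_out", "arguments": {
  "series": [
    {"x":1,"y":5,"z":0,"ax":0,"ay":0,"az":0,"jaw":0},
    {"x":1.7,"y":10,"z":0,"ax":0,"ay":0,"az":0,"jaw":0},
    {"x":2.2,"y":13.6,"z":0,"ax":0,"ay":0,"az":0,"jaw":0},
    {"x":2.2,"y":13.6,"z":0,"ax":0,"ay":0,"az":0,"jaw":0},
    {"x":2.2,"y":13.6,"z":0,"ax":0,"ay":0,"az":0,"jaw":0}
  ]
}}

```text
time: 33.83
ee_pos: [0.5984, 0.0743, 0.1703]
eef_rot: [-0.0, 1.0, 0.006, 0.0]
ft_force: [-0.1, 0.8, -1.8]
opening: 0.0143
grasp_force: 59.4
```

```bash
python3 -c "
from m import *
st(); plan([.5997,.0722,.0585],down(.7))"
```

```text
t 33.825 tcp [0.5984 0.0743 0.1703] X [1.    0.011 0.   ] Y [ 0.011 -1.    -0.   ] Z [ 0.  0. -1.] F [-0.1  0.8 -1.8] op 0.014349594314513324 g 59.36086177825928 q [ 0.08 -0.02  1.67  0.    1.5   1.64]
shift cm [ 0.13  0.22 11.18] rot deg [-0.02 -0.   -0.07]
```

Request:
{"name": "carry_out", "arguments": {
  "series": [
    {"x":0.1,"y":0.2,"z":3,"ax":0,"ay":0,"az":0,"jaw":0},
    {"x":0.1,"y":0.2,"z":6,"ax":0,"ay":0,"az":0,"jaw":0},
    {"x":0.1,"y":0.2,"z":8.5,"ax":0,"ay":0,"az":0,"jaw":0},
    {"x":0.1,"y":0.2,"z":9.5,"ax":0,"ay":0,"az":0,"jaw":0},
    {"x":0.1,"y":0.2,"z":10.2,"ax":0,"ay":0,"az":0,"jaw":0}
  ]
}}

```text
time: 34.45
ee_pos: [0.5997, 0.0727, 0.0684]
eef_rot: [-0.0, 1.0, 0.006, 0.0]
ft_force: [0.2, 0.6, -1.8]
opening: 0.0143
grasp_force: 59.3
```

Request:
{"name": "carry_out", "arguments": {
  "series": [
    {"x":0,"y":0,"z":0.4,"ax":0,"ay":0,"az":0,"jaw":0},
    {"x":0,"y":0,"z":0.8,"ax":0,"ay":0,"az":0,"jaw":0},
    {"x":0,"y":0,"z":1,"ax":0,"ay":0,"az":0,"jaw":0},
    {"x":0,"y":0,"z":1,"ax":0,"ay":0,"az":0,"jaw":0}
  ]
}}

```text
time: 34.95
ee_pos: [0.5995, 0.0721, 0.0583]
eef_rot: [0.0, 1.0, 0.006, 0.0]
ft_force: [-0.5, -0.4, -2.7]
opening: 0.0144
grasp_force: 59.3
```

Request:
{"name": "carry_out", "arguments": {
  "series": [
    {"x":0,"y":0,"z":0.1,"ax":0,"ay":0,"az":0,"jaw":0},
    {"x":0,"y":0,"z":0.1,"ax":0,"ay":0,"az":0,"jaw":0}
  ]
}}

```text
time: 35.2
ee_pos: [0.5997, 0.0721, 0.0578]
eef_rot: [0.0, 1.0, 0.006, 0.0]
ft_force: [-2.1, -0.3, 2.7]
opening: 0.0144
grasp_force: 60.0
```

Request:
{"name": "carry_out", "arguments": {
  "series": [
    {"x":0,"y":0,"z":0,"ax":0,"ay":0,"az":0,"jaw":0.45},
    {"x":0,"y":0,"z":0,"ax":0,"ay":0,"az":0,"jaw":0.45},
    {"x":0,"y":0,"z":-0.2,"ax":0,"ay":0,"az":0,"jaw":0.45},
    {"x":0,"y":0,"z":-4,"ax":0,"ay":0,"az":0,"jaw":0.45},
    {"x":0,"y":0,"z":-9,"ax":0,"ay":0,"az":0,"jaw":0.45}
  ]
}}

```text
time: 35.83
ee_pos: [0.5989, 0.072, 0.1473]
eef_rot: [0.0, 1.0, 0.006, -0.001]
ft_force: [1.0, -0.4, -0.5]
opening: 0.0385
grasp_force: 0.0
```

Request:
{"name": "carry_out", "arguments": {
  "series": [
    {"x":-3,"y":0,"z":-3,"ax":0,"ay":0,"az":0,"jaw":0},
    {"x":-6,"y":0,"z":-4,"ax":0,"ay":0,"az":0,"jaw":0},
    {"x":-6,"y":0,"z":-4,"ax":0,"ay":0,"az":0,"jaw":0},
    {"x":-6,"y":0,"z":-4,"ax":0,"ay":0,"az":0,"jaw":0}
  ]
}}

```text
time: 36.33
ee_pos: [0.5398, 0.0714, 0.187]
eef_rot: [0.0, 1.0, 0.006, 0.0]
ft_force: [-0.7, 0.5, 0.3]
opening: -0.0001
grasp_force: 0.0
```

```bash
python3 - <<'E'
from m import *
s,R=st(); f=grab("wrist"); g=cv2.cvtColor(f["bgr"],cv2.COLOR_BGR2GRAY)
A=Ro.from_euler("z",.7,degrees=True).as_matrix(); o=np.array([.5997,.0722,0])
def pr(X,Y,z):
    P=o+np.c_[X,Y,np.full(len(X),z)]/1000@A.T; uv=proj(f,P).astype(np.float32); return cv2.remap(g,uv[:,0].copy(),uv[:,1].copy(),cv2.INTER_LINEAR).ravel()
X=np.arange(-50,51,2)
for y in(-18,-14,14,18): print("y",y," ".join(f"{a}:{int(b)}" for a,b in zip(X,pr(X,np.full(len(X),y),64))))
for x in(-29,-26,26,29): print("x",x," ".join(f"{a}:{int(b)}" for a,b in zip(X,pr(np.full(len(X),x),X,64))))
print("rib"," ".join(f"{a}:{int(b)}" for a,b in zip(X,pr(X,0*X,82))))
print("ribY"," ".join(f"{a}:{int(b)}" for a,b in zip(X,pr(0*X,X,82))))
cv2.imwrite("pics/fin.png",cv2.resize(f["bgr"],(800,600)))
E
```

```text
t 36.325 tcp [0.5398 0.0714 0.187 ] X [1.    0.011 0.   ] Y [ 0.011 -1.     0.   ] Z [ 0. -0. -1.] F [-0.7  0.5  0.3] op -7.956000726611648e-05 g 0.0 q [ 0.08 -0.16  1.77 -0.    1.53  1.64]
y -18 -50:55 -48:56 -46:54 -44:62 -42:119 -40:124 -38:114 -36:91 -34:103 -32:102 -30:103 -28:103 -26:103 -24:106 -22:103 -20:105 -18:104 -16:105 -14:107 -12:106 -10:106 -8:108 -6:109 -4:109 -2:108 0:110 2:174 4:202 6:200 8:200 10:199 12:201 14:201 16:202 18:203 20:203 22:204 24:204 26:203 28:203 30:205 32:203 34:178 36:104 38:125 40:214 42:210 44:156 46:148 48:147 50:82
y -14 -50:55 -48:54 -46:54 -44:62 -42:114 -40:120 -38:106 -36:88 -34:103 -32:101 -30:103 -28:101 -26:103 -24:104 -22:105 -20:105 -18:106 -16:105 -14:106 -12:104 -10:104 -8:107 -6:110 -4:106 -2:109 0:109 2:173 4:202 6:203 8:201 10:201 12:204 14:203 16:205 18:203 20:204 22:206 24:205 26:202 28:205 30:206 32:202 34:179 36:108 38:125 40:206 42:204 44:158 46:152 48:151 50:83
y 14 -50:58 -48:55 -46:56 -44:65 -42:110 -40:116 -38:107 -36:90 -34:101 -32:102 -30:103 -28:102 -26:104 -24:104 -22:104 -20:104 -18:105 -16:104 -14:106 -12:106 -10:
[... 2065 characters left out ...]
55 -44:56 -42:54 -40:61 -38:83 -36:84 -34:83 -32:94 -30:102 -28:103 -26:104 -24:103 -22:98 -20:105 -18:104 -16:105 -14:103 -12:105 -10:104 -8:105 -6:107 -4:107 -2:106 0:117 2:197 4:198 6:197 8:200 10:196 12:198 14:199 16:199 18:201 20:181 22:199 24:200 26:200 28:200 30:198 32:199 34:155 36:151 38:152 40:150 42:151 44:151 46:151 48:86 50:50
ribY -50:85 -48:86 -46:87 -44:86 -42:85 -40:84 -38:85 -36:83 -34:87 -32:86 -30:87 -28:86 -26:87 -24:85 -22:105 -20:107 -18:109 -16:107 -14:107 -12:110 -10:107 -8:102 -6:115 -4:119 -2:115 0:117 2:137 4:192 6:189 8:168 10:105 12:105 14:105 16:106 18:104 20:106 22:178 24:103 26:88 28:88 30:85 32:84 34:86 36:131 38:150 40:148 42:147 44:145 46:149 48:148 50:147
```

```bash
python3 - <<'E'
from m import *
t=grab("top"); s=grab("side")
def tri(a,b):
    o1,d1=ray(t,a); o2,d2=ray(s,b); d1,d2=d1[0],d2[0]; k=np.linalg.lstsq(np.c_[d1,-d2],o2-o1,rcond=None)[0]; p,q=o1+d1*k[0],o2+d2*k[1]; print(((p+q)/2).round(3),np.linalg.norm(p-q).round(3))
tri((254,121.6),(323,194)); print(onz(t,[(254,121.6),(230,130)],.05))
# lid top edge: predicted
h=np.array([.6597,.0729,.088]); 
for th in (1.6,1.75,1.85,1.9):
    e=h+.124*np.array([-np.cos(th),0,np.sin(th)]); print(th,proj(t,[e+[0,.076,0],e-[0,.076,0]]).round(1).tolist(),proj(s,[e+[0,.076,0],e-[0,.076,0]]).round(1).tolist(), e)
g=cv2.cvtColor(s["bgr"],cv2.COLOR_BGR2GRAY); cv2.imwrite("pics/lidside.png",cv2.resize(s["bgr"][80:240,230:400],(800,600)[0:2] if 0 else (637,600),interpolation=cv2.INTER_CUBIC))
E
```

```text
[ 0.754 -0.014  0.088] 0.001
[[ 0.76176346 -0.01366152  0.05      ]
 [ 0.7306544   0.06639615  0.05      ]]
1.6 [[199.3, 140.9], [249.5, 142.3]] [[290.9, 143.5], [300.1, 165.0]] [0.66332074 0.0729     0.21194713]
1.75 [[199.6, 135.0], [249.7, 136.4]] [[295.7, 143.7], [305.3, 165.1]] [0.68180251 0.0729     0.21001426]
1.85 [[199.8, 131.3], [249.8, 132.7]] [[298.8, 144.1], [308.6, 165.6]] [0.69387319 0.0729     0.20719813]
1.9 [[200.0, 129.5], [249.9, 130.9]] [[300.3, 144.5], [310.2, 165.9]] [0.69978791 0.0729     0.20534121]
```

View pics/lidside.png

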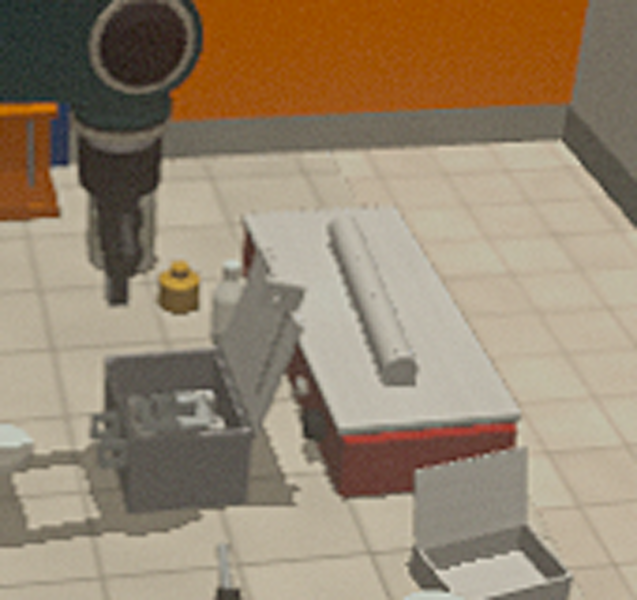

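The view shows the lid standing open near 1.85 rad, with its edge at (265,255)–(300,290). The machine behind it is low (z 0.09, front at x 0.754), so there is room for the fingers behind the lid. The plate is in the pocket at (200,410).

Request:
{"name": "carry_out", "arguments": {
  "series": [
    {"x":0,"y":0,"z":-5.3,"ax":0,"ay":0,"az":0,"jaw":0},
    {"x":5,"y":0,"z":-5.5,"ax":0,"ay":0,"az":0,"jaw":0},
    {"x":11,"y":0,"z":-5.5,"ax":0,"ay":0,"az":0,"jaw":0},
    {"x":17,"y":0,"z":-5.5,"ax":0,"ay":0,"az":0,"jaw":0},
    {"x":20.5,"y":0,"z":-5.5,"ax":0,"ay":0,"az":0,"jaw":0}
  ]
}}

```text
time: 37.1
ee_pos: [0.747, 0.0736, 0.2399]
eef_rot: [0.0, 1.0, 0.006, -0.001]
ft_force: [-1.2, -0.3, 0.3]
opening: -0.0001
grasp_force: 0.0
```

Request:
{"name": "carry_out", "arguments": {
  "series": [
    {"x":0,"y":0,"z":0,"ax":0,"ay":0,"az":0,"jaw":0},
    {"x":0,"y":0,"z":4,"ax":0,"ay":0,"az":0,"jaw":0},
    {"x":0,"y":0,"z":8,"ax":0,"ay":0,"az":0,"jaw":0},
    {"x":0,"y":0,"z":8,"ax":0,"ay":0,"az":0,"jaw":0},
    {"x":-2,"y":0,"z":8,"ax":0,"ay":0,"az":0,"jaw":0}
  ]
}}

```text
time: 37.72
ee_pos: [0.7248, 0.0735, 0.1635]
eef_rot: [-0.0, 1.0, 0.006, 0.0]
ft_force: [-0.0, 0.2, 1.0]
opening: -0.0002
grasp_force: 0.0
```

Request:
{"name": "carry_out", "arguments": {
  "series": [
    {"x":-1.5,"y":0,"z":0,"ax":0,"ay":0,"az":0,"jaw":0},
    {"x":-3,"y":0,"z":0,"ax":0,"ay":0,"az":0,"jaw":0},
    {"x":-4.5,"y":0,"z":0,"ax":0,"ay":0,"az":0,"jaw":0},
    {"x":-6,"y":0,"z":0,"ax":0,"ay":0,"az":0,"jaw":0},
    {"x":-7.5,"y":0,"z":-0.2,"ax":0,"ay":0,"az":0,"jaw":0}
  ]
}}

```text
time: 38.35
ee_pos: [0.6486, 0.0726, 0.1645]
eef_rot: [0.0, 1.0, 0.006, 0.0]
ft_force: [1.3, -1.5, -1.4]
opening: 0.0002
grasp_force: 0.8
```

Request:
{"name": "carry_out", "arguments": {
  "series": [
    {"x":-2,"y":0,"z":0.2,"ax":0,"ay":0,"az":0,"jaw":0},
    {"x":-3.7,"y":0,"z":0.8,"ax":0,"ay":0,"az":0,"jaw":0},
    {"x":-5,"y":0,"z":1.7,"ax":0,"ay":0,"az":0,"jaw":0},
    {"x":-6.1,"y":0,"z":2.6,"ax":0,"ay":0,"az":0,"jaw":0},
    {"x":-7.1,"y":0,"z":3.8,"ax":0,"ay":0,"az":0,"jaw":0}
  ]
}}

```text
time: 38.98
ee_pos: [0.5779, 0.0718, 0.1259]
eef_rot: [0.0, 1.0, 0.006, 0.0]
ft_force: [0.7, 0.6, -0.7]
opening: 0.0
grasp_force: 0.5
```

Request:
{"name": "carry_out", "arguments": {
  "series": [
    {"x":-0.8,"y":0,"z":1.3,"ax":0,"ay":0,"az":0,"jaw":0},
    {"x":-1.5,"y":0,"z":2.5,"ax":0,"ay":0,"az":0,"jaw":0},
    {"x":-1.8,"y":0,"z":3.4,"ax":0,"ay":0,"az":0,"jaw":0},
    {"x":-1.8,"y":0,"z":4,"ax":0,"ay":0,"az":0,"jaw":0},
    {"x":-1.8,"y":0,"z":4,"ax":0,"ay":0,"az":0,"jaw":0}
  ]
}}

```text
time: 39.6
ee_pos: [0.5607, 0.0717, 0.0864]
eef_rot: [-0.0, 1.0, 0.006, 0.0]
ft_force: [0.5, -0.9, 0.1]
opening: -0.0001
grasp_force: 0.0
```

Request:
{"name": "carry_out", "arguments": {
  "series": [
    {"x":0,"y":0,"z":0.15,"ax":0,"ay":0,"az":0,"jaw":0},
    {"x":0,"y":0,"z":0.3,"ax":0,"ay":0,"az":0,"jaw":0},
    {"x":0,"y":0,"z":0.3,"ax":0,"ay":0,"az":0,"jaw":0}
  ]
}}

```text
time: 39.98
ee_pos: [0.561, 0.0717, 0.086]
eef_rot: [-0.0, 1.0, 0.006, 0.001]
ft_force: [-15.9, -1.0, 30.9]
opening: 0.0002
grasp_force: 15.3
```

Request:
{"name": "carry_out", "arguments": {
  "series": [
    {"x":0,"y":0,"z":-5,"ax":0,"ay":0,"az":0,"jaw":0},
    {"x":0,"y":3,"z":-7,"ax":0,"ay":0,"az":-10,"jaw":0.6},
    {"x":1,"y":8,"z":-7,"ax":0,"ay":0,"az":-20,"jaw":1},
    {"x":2,"y":13,"z":-7,"ax":0,"ay":0,"az":-30,"jaw":1},
    {"x":3,"y":18,"z":-7,"ax":0,"ay":0,"az":-40,"jaw":1}
  ]
}}

```text
time: 40.6
ee_pos: [0.5929, -0.1097, 0.1532]
eef_rot: [0.0, 0.937, 0.35, 0.0]
ft_force: [1.0, 0.7, -0.3]
opening: 0.0725
grasp_force: 0.0
```

Request:
{"name": "carry_out", "arguments": {
  "series": [
    {"x":0,"y":0,"z":0,"ax":0,"ay":0,"az":-10,"jaw":1},
    {"x":0,"y":0,"z":0,"ax":0,"ay":0,"az":-20,"jaw":1},
    {"x":0,"y":0,"z":0,"ax":0,"ay":0,"az":-30,"jaw":1},
    {"x":0,"y":0,"z":0,"ax":0,"ay":0,"az":-40,"jaw":1},
    {"x":0,"y":0,"z":0,"ax":0,"ay":0,"az":-45,"jaw":1}
  ]
}}

```text
time: 41.22
ee_pos: [0.5927, -0.1081, 0.1529]
eef_rot: [-0.0, 0.732, 0.681, -0.0]
ft_force: [-0.3, 0.2, -0.5]
opening: 0.0856
grasp_force: 0.0
```

```bash
cat > pin.py <<'E'
from m import *
s,R=st(); f=grab("wrist"); im=f["bgr"].astype(int); mx=im.max(2); cv2.imwrite("pics/pin.png",f["bgr"])
W=onz(f,np.stack(np.meshgrid(np.arange(512),np.arange(384)),-1).reshape(-1,2),.024)[:,:2].reshape(384,512,2)
reg=(np.abs(W-[.60,-.17])<[.09,.12]).all(2)
n,L,q,c=cv2.connectedComponentsWithStats(((mx<62)&reg).astype(np.uint8))
for i in range(1,n):
    if q[i,4]>150: r=rect(f,L==i,.024); print(q[i],r[0].round(4),r[1:4])
E
python3 pin.py
```

```text
t 41.225 tcp [ 0.5927 -0.1081  0.1529] X [0.072 0.997 0.   ] Y [ 0.997 -0.072 -0.   ] Z [-0.  0. -1.] F [-0.3  0.2 -0.5] op 0.08559339397563621 g 0.0 q [-0.22 -0.01  1.69 -0.    1.47 -0.15]
[ 263  208   27   57 1260] [ 0.6057 -0.1715] (61.0, 23.6, 82.04)
[348 251  13  62 554] [ 0.6838 -0.2299] (75.1, 12.2, 89.98)
[ 191  312   75   25 1556] [ 0.5493 -0.2716] (78.6, 31.9, 0.34)
```

Request:
{"name": "carry_out", "arguments": {
  "series": [
    {"x":-3,"y":0.8,"z":2,"ax":0,"ay":0,"az":2,"jaw":1},
    {"x":-6.4,"y":1.7,"z":6,"ax":0,"ay":0,"az":3.8,"jaw":1},
    {"x":-6.4,"y":1.7,"z":8,"ax":0,"ay":0,"az":3.8,"jaw":1},
    {"x":-6.4,"y":1.7,"z":8,"ax":0,"ay":0,"az":3.8,"jaw":1},
    {"x":-6.4,"y":1.7,"z":8,"ax":0,"ay":0,"az":3.8,"jaw":1}
  ]
}}

```text
time: 41.9
ee_pos: [0.6052, -0.1726, 0.0746]
eef_rot: [0.001, 0.755, 0.655, 0.0]
ft_force: [-0.2, -0.4, 0.9]
opening: 0.0854
grasp_force: 0.0
```

```bash
python3 pin.py; python3 - <<'E'
from m import *
s,R=st(); f=grab("wrist"); im=f["bgr"].astype(int)
d=np.array([.139,.990]); c=np.array([.6057,-.1715]); n=np.array([.99,-.139])
g=cv2.cvtColor(f["bgr"],cv2.COLOR_BGR2GRAY)
for a in (45,60,75,90):
    t=np.arange(-20,21,1); P=np.c_[c+d*a/1000+np.outer(t/1000,n),np.full(len(t),.012)]; uv=proj(f,P).astype(np.float32)
    v=cv2.remap(g,uv[:,0].copy(),uv[:,1].copy(),cv2.INTER_LINEAR).ravel(); print(a,uv[20].round(),v.astype(int).tolist())
a=np.arange(-40,112,2); P=np.c_[c+np.outer(a/1000,d),np.full(len(a),.012)]; uv=proj(f,P).astype(np.float32); v=cv2.remap(g,uv[:,0].copy(),uv[:,1].copy(),cv2.INTER_LINEAR).ravel(); print("axis"," ".join(f"{x}:{int(y)}" for x,y in zip(a,v)))
E
```

```text
t 41.9 tcp [ 0.6052 -0.1726  0.0746] X [ 0.141  0.99  -0.   ] Y [ 0.99  -0.141  0.001] Z [ 0.001 -0.    -1.   ] F [-0.2 -0.4  0.9] op 0.0853593678209749 g 0.0 q [-0.32  0.09  1.71  0.    1.34 -0.18]
[ 244  168   34   81 2545] [ 0.6063 -0.1736] (59.4, 22.9, 81.83)
[ 141  251   25   67 1026] [ 0.5183 -0.2227] (59.3, 17.9, 76.56)
[ 348  251   37   82 1818] [ 0.6766 -0.2532] (78.0, 22.4, -73.59)
[ 153  313  108   40 3021] [ 0.5503 -0.272 ] (81.4, 33.0, -1.75)
t 41.95 tcp [ 0.6053 -0.1727  0.0748] X [ 0.141  0.99  -0.   ] Y [ 0.99  -0.141  0.002] Z [ 0.002 -0.001 -1.   ] F [-0.1 -0.1  1.1] op 0.08532786779898197 g 0.0 q [-0.32  0.09  1.71  0.    1.34 -0.18]
45 [259. 139.] [113, 114, 115, 116, 113, 114, 117, 115, 115, 116, 114, 115, 115, 116, 115, 114, 94, 87, 94, 101, 105, 109, 104, 98, 93, 86, 99, 115, 115, 116, 114, 115, 114, 114, 114, 115, 115, 110, 99, 87, 87]
60 [259. 116.] [196, 193, 193, 195, 195, 191, 193, 193, 192, 194, 194, 193, 193, 191, 196, 193, 160, 124, 138, 144, 126, 127, 121, 112, 94, 86, 103, 116, 118, 121, 133, 135, 133, 120, 117, 110, 105, 124, 131, 149, 176]
75 [259. 
[... 255 characters left out ...]
0, 198, 195, 200, 200, 200, 197, 197, 198, 198, 193, 136, 127, 150, 165, 183, 199, 179, 161, 149, 128, 149, 194, 198, 198, 196, 180, 151, 140, 143, 161, 190, 195, 196, 196, 195]
axis -40:107 -38:48 -36:36 -34:37 -32:28 -30:32 -28:34 -26:34 -24:34 -22:35 -20:30 -18:36 -16:36 -14:35 -12:35 -10:33 -8:36 -6:36 -4:35 -2:34 0:33 2:35 4:37 6:36 8:39 10:37 12:39 14:38 16:36 18:32 20:35 22:98 24:102 26:102 28:104 30:103 32:104 34:103 36:103 38:104 40:103 42:104 44:107 46:104 48:106 50:104 52:106 54:103 56:104 58:106 60:126 62:180 64:179 66:183 68:183 70:184 72:182 74:186 76:182 78:183 80:185 82:183 84:184 86:184 88:185 90:183 92:184 94:174 96:143 98:189 100:198 102:198 104:199 106:198 108:197 110:198
```

Pin axis: the rod spans 75 mm, yaw 82°, with the handle front at (0.609, −0.150). I grasp 30 mm behind that.

Request:
{"name": "carry_out", "arguments": {
  "newtons": 70,
  "series": [
    {"x":-0.75,"y":0.1,"z":4,"ax":0,"ay":0,"az":0,"jaw":0.6},
    {"x":-0.75,"y":0.1,"z":7,"ax":0,"ay":0,"az":0,"jaw":0.6},
    {"x":-0.75,"y":0.1,"z":8,"ax":0,"ay":0,"az":0,"jaw":0.6},
    {"x":-0.75,"y":0.1,"z":8,"ax":0,"ay":0,"az":0,"jaw":0.6},
    {"x":-0.75,"y":0.1,"z":8,"ax":0,"ay":0,"az":0,"jaw":0}
  ]
}}

```text
time: 42.62
ee_pos: [0.6054, -0.1808, -0.005]
eef_rot: [0.001, 0.756, 0.655, 0.001]
ft_force: [1.0, 0.8, -0.3]
opening: 0.0344
grasp_force: 0.0
```

Request:
{"name": "carry_out", "arguments": {
  "series": [
    {"x":0,"y":0,"z":0,"ax":0,"ay":0,"az":0,"jaw":0},
    {"x":0,"y":0,"z":0,"ax":0,"ay":0,"az":0,"jaw":0},
    {"x":0,"y":0,"z":0,"ax":0,"ay":0,"az":0,"jaw":0}
  ]
}}

```text
time: 43.0
ee_pos: [0.6055, -0.1809, -0.0049]
eef_rot: [0.001, 0.756, 0.655, 0.001]
ft_force: [-0.7, 0.2, 7.2]
opening: 0.0225
grasp_force: 69.8
```

```bash
python3 - <<'E'
from m import *
s,R=st()
# rod axis in tool frame seen from camera, at rod height .012
f=grab("wrist"); g=cv2.cvtColor(f["bgr"],cv2.COLOR_BGR2GRAY); tcp=s["ee_pos"]; z=.012-tcp[2]
for a in (40,55,70,85,95,100,105,110):
    t=np.arange(-12,13,1); P=tcp+np.c_[np.full(len(t),a),t,np.full(len(t),-z*1000)]/1000@R.T; uv=proj(f,P).astype(np.float32)
    print(a,uv[12].round(),cv2.remap(g,uv[:,0].copy(),uv[:,1].copy(),cv2.INTER_LINEAR).ravel().astype(int).tolist())
E
```

```text
t 43.0 tcp [ 0.6055 -0.1809 -0.0049] X [ 0.142  0.99  -0.   ] Y [ 0.99  -0.142  0.003] Z [ 0.003 -0.001 -1.   ] F [-0.7  0.2  7.2] op 0.02253024064985689 g 69.76905941963196 q [-0.33  0.17  1.76  0.    1.21 -0.19]
40 [260. 183.] [124, 128, 124, 123, 124, 125, 94, 93, 104, 113, 115, 117, 111, 108, 100, 91, 112, 124, 126, 125, 126, 122, 125, 125, 125]
55 [260. 150.] [130, 128, 128, 129, 128, 130, 102, 97, 107, 115, 115, 121, 116, 112, 102, 93, 114, 128, 129, 129, 128, 129, 127, 128, 129]
70 [260. 114.] [214, 215, 216, 216, 215, 216, 161, 148, 173, 188, 204, 215, 195, 179, 164, 135, 173, 217, 216, 216, 217, 216, 216, 215, 216]
85 [260.  76.] [159, 156, 159, 159, 158, 160, 130, 144, 172, 188, 206, 219, 197, 182, 163, 137, 145, 195, 199, 202, 207, 210, 212, 205, 177]
95 [260.  49.] [220, 218, 219, 218, 218, 219, 161, 143, 171, 188, 206, 221, 196, 182, 167, 136, 167, 220, 219, 219, 219, 218, 195, 165, 158]
100 [260.  35.] [219, 218, 219, 219, 219, 220, 170, 141, 167, 189, 204, 221, 198, 182, 165, 137, 175, 220, 218, 219, 218, 204, 172, 157, 158]
105 [260.  21.] [219, 218, 217, 220, 219, 220, 219, 187, 142, 168, 174, 177, 172, 167, 140, 184, 218, 218, 219, 218, 209, 180, 156, 159, 174]
110 [260.   6.] [219, 216, 220, 220, 219, 218, 219, 219, 217, 218, 215, 218, 218, 217, 218, 219, 217, 217, 216, 217, 190, 159, 156, 163, 193]
```

Pin is gripped square to the tool: rod parallel, tip 106 mm ahead, axis 17 mm above TCP. I lift it and line up with the eyes.

Request:
{"name": "carry_out", "arguments": {
  "series": [
    {"x":0,"y":0,"z":-5,"ax":0,"ay":0,"az":0,"jaw":0},
    {"x":0,"y":0,"z":-9,"ax":0,"ay":0,"az":0,"jaw":0},
    {"x":1.3,"y":-2.8,"z":-9,"ax":0,"ay":0,"az":-3,"jaw":0},
    {"x":2.6,"y":-5.6,"z":-8,"ax":0,"ay":0,"az":-6,"jaw":0},
    {"x":3.8,"y":-8.5,"z":-6.2,"ax":0,"ay":0,"az":-8.8,"jaw":0}
  ]
}}

```text
time: 43.68
ee_pos: [0.5256, -0.1307, 0.0562]
eef_rot: [0.001, 0.703, 0.712, 0.001]
ft_force: [-1.1, -0.7, -1.6]
opening: 0.0226
grasp_force: 69.1
```

Request:
{"name": "carry_out", "arguments": {
  "series": [
    {"x":0,"y":0,"z":0,"ax":0,"ay":0,"az":0,"jaw":0},
    {"x":0,"y":0,"z":0,"ax":0,"ay":0,"az":0,"jaw":0},
    {"x":0,"y":0,"z":0,"ax":0,"ay":0,"az":0,"jaw":0}
  ]
}}

```text
time: 44.05
ee_pos: [0.5266, -0.1314, 0.056]
eef_rot: [0.001, 0.703, 0.711, 0.0]
ft_force: [-0.9, 0.0, -1.2]
opening: 0.0224
grasp_force: 69.0
```

```bash
python3 - <<'E'
from m import *
s,R=st(); plan([.5272,-.131,.0531],down(90.7))
f=grab("wrist"); g=cv2.cvtColor(f["bgr"],cv2.COLOR_BGR2GRAY)
# eyes seen from above: outer eye top face: y 0..8, x +-14, z=.084 ; scan across x at z=.084
A=Ro.from_euler("z",.7,degrees=True).as_matrix(); o=np.array([.5997,.0715,0])
for y in (-70,-68,-66,-45,-22):
    t=np.arange(-24,25,1.5); P=o+np.c_[-75+t,np.full(len(t),y),np.full(len(t),84)]/1000@A.T; uv=proj(f,P).astype(np.float32)
    print("eye y",y,uv[16].round()," ".join(f"{a}:{int(b)}" for a,b in zip(t,cv2.remap(g,uv[:,0].copy(),uv[:,1].copy(),cv2.INTER_LINEAR).ravel())))
t=np.arange(-12,13,1)
for a in(60,90): 
    P=s["ee_pos"]+np.c_[np.full(len(t),a),t,np.full(len(t),-16.9)]/1000@R.T; uv=proj(f,P).astype(np.float32); print("rod",a,uv[12].round(),cv2.remap(g,uv[:,0].copy(),uv[:,1].copy(),cv2.INTER_LINEAR).ravel().astype(int).tolist())
E
```

```text
t 44.05 tcp [ 0.5266 -0.1314  0.056 ] X [-0.011  1.    -0.   ] Y [1.    0.011 0.001] Z [ 0.001 -0.    -1.   ] F [-0.9  0.  -1.2] op 0.022355592924451037 g 68.99852871894836 q [-0.29 -0.08  1.91 -0.    1.31 -0.3 ]
shift cm [0.04 0.06 0.29] rot deg [ 0.06  0.02 -0.08]
eye y -70 [262. -77.] -24.0:0 -22.5:0 -21.0:0 -19.5:0 -18.0:0 -16.5:0 -15.0:0 -13.5:0 -12.0:0 -10.5:0 -9.0:0 -7.5:0 -6.0:0 -4.5:0 -3.0:0 -1.5:0 0.0:0 1.5:0 3.0:0 4.5:0 6.0:0 7.5:0 9.0:0 10.5:0 12.0:0 13.5:0 15.0:0 16.5:0 18.0:0 19.5:0 21.0:0 22.5:0 24.0:0
eye y -68 [262. -85.] -24.0:0 -22.5:0 -21.0:0 -19.5:0 -18.0:0 -16.5:0 -15.0:0 -13.5:0 -12.0:0 -10.5:0 -9.0:0 -7.5:0 -6.0:0 -4.5:0 -3.0:0 -1.5:0 0.0:0 1.5:0 3.0:0 4.5:0 6.0:0 7.5:0 9.0:0 10.5:0 12.0:0 13.5:0 15.0:0 16.5:0 18.0:0 19.5:0 21.0:0 22.5:0 24.0:0
eye y -66 [262. -92.] -24.0:0 -22.5:0 -21.0:0 -19.5:0 -18.0:0 -16.5:0 -15.0:0 -13.5:0 -12.0:0 -10.5:0 -9.0:0 -7.5:0 -6.0:0 -4.5:0 -3.0:0 -1.5:0 0.0:0 1.5:0 3.0:0 4.5:0 6.0:0 7.5:0 9.0:0 10.5:0 12.0:0 13.5:0 15.0:0 16.5:0 18.0:0 19.5:0 21.0:0 22.5:0 24.0:0
eye y -45 [ 262. -177.] -24.0:0 -22.5:0 -21.0:0 -19.5:0 -18.0:0 -16.5:0 -15.0:0 -13.5:0 -12.0:0 -10.5:0 -9.0:0 -7.5:0 -6.0:0 -4.5:0 -3.0:0 -1.5:0 0.0:0 1.5:0 3.0:0 4.5:0 6.0:0 7.5:0 9.0:0 10.5:0 12.0:0 13.5:0 15.0:0 16.5:0 18.0:0 19.5:0 21.0:0 22.5:0 24.0:0
eye y -22 [ 262. -284.] -24.0:0 -22.5:0 -21.0:0 -19.5:0 -18.0:0 -16.5:0 -15.0:0 -13.5:0 -12.0:0 -10.5:0 -9.0:0 -7.5:0 -6.0:0 -4.5:0 -3.0:0 -1.5:0 0.0:0 1.5:0 3.0:0 4.5:0 6.0:0 7.5:0 9.0:0 10.5:0 12.0:0 13.5:0 15.0:0 16.5:0 18.0:0 19.5:0 21.0:0 22.5:0 24.0:0
rod 60 [260. 139.] [128, 124, 125, 126, 126, 126, 101, 97, 104, 115, 116, 121, 115, 112, 101, 95, 108, 125, 127, 126, 128, 126, 126, 128, 124]
rod 90 [260.  64.] [213, 214, 213, 214, 214, 214, 173, 139, 166, 174, 199, 219, 200, 180, 164, 139, 153, 217, 216, 217, 216, 215, 216, 217, 218]
```

Request:
{"name": "carry_out", "arguments": {
  "series": [
    {"x":0.5,"y":0.05,"z":0.25,"ax":0,"ay":0,"az":0,"jaw":0},
    {"x":1.3,"y":0.05,"z":0.25,"ax":0,"ay":0,"az":0,"jaw":0},
    {"x":2,"y":0.05,"z":0.25,"ax":0,"ay":0,"az":0,"jaw":0},
    {"x":2.6,"y":0.05,"z":0.25,"ax":0,"ay":0,"az":0,"jaw":0},
    {"x":3.1,"y":0.05,"z":0.25,"ax":0,"ay":0,"az":0,"jaw":0}
  ]
}}

```text
time: 44.72
ee_pos: [0.526, -0.0995, 0.0527]
eef_rot: [0.0, 0.703, 0.711, 0.0]
ft_force: [1.7, -0.7, -0.3]
opening: 0.0224
grasp_force: 69.0
```

Request:
{"name": "carry_out", "arguments": {
  "series": [
    {"x":0,"y":0,"z":0,"ax":0,"ay":0,"az":0,"jaw":0},
    {"x":0,"y":0,"z":0,"ax":0,"ay":0,"az":0,"jaw":0}
  ]
}}

```text
time: 44.98
ee_pos: [0.526, -0.1001, 0.0527]
eef_rot: [0.0, 0.703, 0.711, -0.0]
ft_force: [-0.1, -0.4, 0.1]
opening: 0.0224
grasp_force: 69.0
```

Request:
{"name": "carry_out", "arguments": {
  "series": [
    {"x":0.5,"y":0.05,"z":0,"ax":0,"ay":0,"az":0,"jaw":0},
    {"x":1.1,"y":0.05,"z":0,"ax":0,"ay":0,"az":0,"jaw":0},
    {"x":1.7,"y":0.05,"z":0,"ax":0,"ay":0,"az":0,"jaw":0},
    {"x":2.3,"y":0.05,"z":0,"ax":0,"ay":0,"az":0,"jaw":0},
    {"x":2.3,"y":0.05,"z":0,"ax":0,"ay":0,"az":0,"jaw":0}
  ]
}}

```text
time: 45.6
ee_pos: [0.5262, -0.0765, 0.0528]
eef_rot: [0.0, 0.703, 0.711, 0.0]
ft_force: [-0.2, -0.1, -1.4]
opening: 0.0229
grasp_force: 69.0
```

Request:
{"name": "carry_out", "arguments": {
  "series": [
    {"x":0.6,"y":0,"z":0,"ax":0,"ay":0,"az":0,"jaw":0},
    {"x":1.2,"y":0,"z":0,"ax":0,"ay":0,"az":0,"jaw":0},
    {"x":1.8,"y":0,"z":0,"ax":0,"ay":0,"az":0,"jaw":0},
    {"x":2.4,"y":0,"z":0,"ax":0,"ay":0,"az":0,"jaw":0},
    {"x":2.4,"y":0,"z":0,"ax":0,"ay":0,"az":0,"jaw":0}
  ]
}}

```text
time: 46.22
ee_pos: [0.526, -0.0525, 0.0527]
eef_rot: [-0.0, 0.703, 0.711, 0.0]
ft_force: [0.6, -0.3, 0.2]
opening: 0.0227
grasp_force: 69.0
```

Sliding freely; tip at the last eye. Continue until the handle meets the outer eye (TCP y ≈ −0.032).

Request:
{"name": "carry_out", "arguments": {
  "series": [
    {"x":0.6,"y":0,"z":0,"ax":0,"ay":0,"az":0,"jaw":0},
    {"x":1.2,"y":0,"z":0,"ax":0,"ay":0,"az":0,"jaw":0},
    {"x":1.7,"y":0,"z":0,"ax":0,"ay":0,"az":0,"jaw":0},
    {"x":1.9,"y":0,"z":0,"ax":0,"ay":0,"az":0,"jaw":0},
    {"x":2.1,"y":0,"z":0,"ax":0,"ay":0,"az":0,"jaw":0}
  ]
}}

```text
time: 46.85
ee_pos: [0.5257, -0.0323, 0.0527]
eef_rot: [0.0, 0.703, 0.711, -0.0]
ft_force: [0.6, -15.6, -1.3]
opening: 0.0227
grasp_force: 69.0
```

Request:
{"name": "carry_out", "arguments": {
  "series": [
    {"x":0.1,"y":0,"z":0,"ax":0,"ay":0,"az":0,"jaw":0},
    {"x":0.1,"y":0,"z":0,"ax":0,"ay":0,"az":0,"jaw":0}
  ]
}}

```text
time: 47.1
ee_pos: [0.5257, -0.0323, 0.0528]
eef_rot: [0.001, 0.703, 0.711, -0.001]
ft_force: [-0.1, -12.0, -1.5]
opening: 0.0224
grasp_force: 69.0
```

Request:
{"name": "carry_out", "arguments": {
  "series": [
    {"x":-0.1,"y":0,"z":0,"ax":0,"ay":0,"az":0,"jaw":0},
    {"x":-0.1,"y":0,"z":0,"ax":0,"ay":0,"az":0,"jaw":0.6},
    {"x":-0.1,"y":0,"z":0,"ax":0,"ay":0,"az":0,"jaw":0.6},
    {"x":-0.1,"y":0,"z":0,"ax":0,"ay":0,"az":0,"jaw":0.6}
  ]
}}

```text
time: 47.6
ee_pos: [0.5257, -0.0319, 0.0528]
eef_rot: [0.0, 0.703, 0.711, 0.0]
ft_force: [-0.4, -1.1, 0.7]
opening: 0.0512
grasp_force: 0.0
```

Request:
{"name": "carry_out", "arguments": {
  "series": [
    {"x":0,"y":0,"z":-4,"ax":0,"ay":0,"az":0,"jaw":0.6},
    {"x":0,"y":0,"z":-10,"ax":0,"ay":0,"az":0,"jaw":0.6},
    {"x":-5,"y":0,"z":-15,"ax":0,"ay":0,"az":0,"jaw":0.6},
    {"x":-10,"y":-2,"z":-18,"ax":0,"ay":0,"az":0,"jaw":0.6},
    {"x":-10,"y":-2,"z":-18,"ax":0,"ay":0,"az":0,"jaw":0.6}
  ]
}}

```text
time: 48.22
ee_pos: [0.5067, -0.1346, 0.2355]
eef_rot: [0.002, 0.704, 0.71, 0.001]
ft_force: [0.3, -0.4, -0.0]
opening: 0.0513
grasp_force: 0.0
```

```bash
python3 - <<'E'
from m import *
s,R=st(); f=grab("wrist"); g=cv2.cvtColor(f["bgr"],cv2.COLOR_BGR2GRAY)
A=Ro.from_euler("z",.7,degrees=True).as_matrix(); o=np.array([.5997,.0715,0])
# pin along axis x=-75 (press), y from -140 to 20, z=.07
t=np.arange(-136,6,3); P=o+np.c_[np.full(len(t),-75),t,np.full(len(t),70)]/1000@A.T; uv=proj(f,P).astype(np.float32)
print("axis"," ".join(f"{a}:{int(b)}" for a,b in zip(t,cv2.remap(g,uv[:,0].copy(),uv[:,1].copy(),cv2.INTER_LINEAR).ravel())), uv[[0,-1]])
for y in(-120,-95,-80,-58,-33,-10):
    t=np.arange(-22,23,2); P=o+np.c_[-75+t,np.full(len(t),y),np.full(len(t),75 if y>-72 else 82)]/1000@A.T; uv=proj(f,P).astype(np.float32)
    print("y",y," ".join(f"{a}:{int(b)}" for a,b in zip(t,cv2.remap(g,uv[:,0].copy(),uv[:,1].copy(),cv2.INTER_LINEAR).ravel())))
# blade handle: orange mask over pad, top and wrist
for n in("top","wrist","side"):
    f=grab(n); im=f["bgr"].astype(int); h=cv2.cvtColor(f["bgr"],cv2.COLOR_BGR2HSV)
    m=((h[...,1]>130)&(im[...,2]>70)&(h[...,0]<20)).astype(np.uint8); k,L,q,c=cv2.connectedComponentsWithStats(m)
    for i in range(1,k):
        if q[i,4]>80:
            r=rect(f,L==i,.02)
            if np.linalg.norm(r[0]-[.44,-.31])<.1: print(n,q[i],r[0].round(4),r[1:4])
E
```

```text
t 48.225 tcp [ 0.5067 -0.1346  0.2355] X [-0.009  1.    -0.002] Y [1.    0.009 0.004] Z [ 0.004 -0.001 -1.   ] F [ 0.3 -0.4 -0. ] op 0.05130735551907839 g 0.0 q [-0.31 -0.22  1.74 -0.    1.62 -0.32]
axis -136:198 -133:193 -130:113 -127:56 -124:61 -121:62 -118:60 -115:62 -112:58 -109:62 -106:59 -103:60 -100:55 -97:60 -94:57 -91:59 -88:59 -85:60 -82:60 -79:57 -76:56 -73:79 -70:115 -67:212 -64:213 -61:210 -58:184 -55:181 -52:0 -49:0 -46:0 -43:0 -40:0 -37:0 -34:0 -31:0 -28:0 -25:0 -22:0 -19:0 -16:0 -13:0 -10:0 -7:0 -4:0 -1:0 2:0 5:0 [[278.30295  96.57713]
 [281.40778 -81.08229]]
y -120 -22:184 -20:203 -18:201 -16:204 -14:113 -12:53 -10:63 -8:65 -6:65 -4:67 -2:62 0:60 2:62 4:63 6:61 8:52 10:154 12:205 14:205 16:206 18:207 20:204 22:208
y -95 -22:180 -20:203 -18:204 -16:206 -14:142 -12:41 -10:61 -8:62 -6:60 -4:59 -2:58 0:61 2:59 4:58 6:53 8:46 10:144 12:205 14:206 16:206 18:204 20:207 22:206
y -80 -22:178 -20:204 -18:204 -16:205 -14:136 -12:40 -10:60 -8:59 -6:60 -4:62 -2:58 0:57 2:56 4:56 6:55 8:46 10:36 12:52 14:55 16:56 18:54 20:53 22:54
y -58 -22:168 -20:205 -18:208 -16:207 -14:191 -12:137 -10:136 -8:138 -6:117 -4:164 -2:198 0:175 2:139 4:135 6:136 8:91 10:43 12:46 14:157 16:221 18:222 20:221 22:221
y -33 -22:0 -20:0 -18:0 -16:0 -14:0 -12:0 -10:0 -8:0 -6:0 -4:0 -2:0 0:0 2:0 4:0 6:0 8:0 10:0 12:0 14:0 16:0 18:0 20:0 22:0
y -10 -22:0 -20:0 -18:0 -16:0 -14:0 -12:0 -10:0 -8:0 -6:0 -4:0 -2:0 0:0 2:0 4:0 6:0 8:0 10:0 12:0 14:0 16:0 18:0 20:0 22:0
top [336 205   8  33 219] [ 0.4352 -0.3143] (108.9, 24.0, 1.13)
wrist [201 274  45  22 785] [ 0.4617 -0.3103] (60.4, 33.4, 0.61)
side [227 273  37   9 181] [ 0.4316 -0.3157] (110.5, 21.7, 1.17)
```

Checks before handing in: the pin handle sits at the outer eye (press y −130 to −74 mm) and the rod runs on the eyes' axis. The blade tool is back on its pad at (0.435, −0.314). The lid bottomed out under 31 N.

```bash
python3 -c "
from rig import close_job
print(close_job())"
```

```text
the job is handed in; nothing more can be done
None
```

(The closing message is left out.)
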